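# Load the parts dryer at a laptop cleaning sink

## Robot

A 7-joint arm with a two-finger parallel gripper is mounted at the origin on the work surface. World frame = base frame: x ahead of the robot, y to its left, z up, the work surface at z = 0. Lengths are in m, angles in rad, forces in N, time in s.
With the tool pointing down it reaches from about 0.35 to 0.9 m from the base axis. Payload 8.1 kg.
Tool frame: the origin (TCP) lies midway between the tips of the shut fingers; the grasp point (between the pads) lies 19 mm behind it; z points along the fingers, y is the line along which they close (so a half turn about z gives the same grasp; the last joint's range is limited). The gripper opens to 92 mm and grips with 3 to 60 N. Pads are 19 mm wide; open, the fingers measure 130 mm over their backs; the gripper's body (75 mm by 190 mm) begins 47 mm behind the grasp point.
Start: joints at [-0.103, 0.434, 0.025, 1.573, -0.012, 1.134, -0.075], TCP at [0.625, -0, 0.191] pointing down, gripper open.
Joint ranges: [-2.62, 2.62], [-0.44, 2.09], [-1.27, 1.32], [0.08, 2.57], [-1.32, 4.46], [0.12, 2], [-2.74, 2.74]. Speed limits (rad/s): [2.22, 2.22, 3.01, 3.01, 3.14, 3.14, 3.14].

## Interface

Orientations are given as [roll, pitch, yaw] about the fixed x, y, z axes, in that order (R = Rz(yaw) Ry(pitch) Rx(roll)).
In Python, from workcell import sensors, viewer, order gives the robot as it stands.
- The arm moves only by the tool jog_arm, never from a script. Its arguments are lists of equal length, an entry for each row: "travel": the shift along the world's x, y, z in mm, a list of three; "rot": the turn, a rotation vector about the world's x, y, z in degrees, a list of three. In form: {"travel": [[dx, dy, dz], ...], "rot": [[ax, ay, az], ...]}. A call has 1 to 5 rows; each row shifts and turns the commanded pose from where the row before left it; what a row does not reach is not made up. A row lasts 1/8 s, in which the tool goes at most 62.5 mm and 10.7 degrees, less where a joint would pass 70% of its speed; a pose out of reach is approached as far as the arm can. A call with a gripper value outside its range is refused whole. "hand" is the opening, from 0 (shut) to 1 (fully open), set as the call begins (left out, the last holds). The fingers move at their own pace and stop on an object; "grip_force" is the grip in N (left out, the last holds). Time passes only in rows, so rows that do not move let the fingers close. It gives the time, the measured TCP pose, the force, the opening and the grip force at its end, in the units of the state.
- sensors.observe(): the state, without advancing time (a new reading comes with each control period).
- viewer.read_camera(name): name is "scene" or "side" or "wrist"; returns (picture, depth): 480x640x3 uint8, red, green, blue; 480x640 float32, m along the optical axis (not along the pixel's ray), 0 where there is no reading.
- viewer.get_calibration(name): a dict with "fx", "fy", "cx", "cy" (pixels), "rvec" (rotation vector, rad) and "tvec" (3), from world to camera coordinates, as OpenCV has them. Camera axes: x right, y down, z forward; pixel columns grow to the right and rows downward; lengths in m; the calibration is good to about 2 mm. A picture is of the moment at which its call begins: read the wrist's pose just before it. get_calibration takes no time and is no camera call; for the wrist camera it gives the pose at the moment of the call.
- order.hand_in(): hands the job in; it is judged then, once.
Trained networks look in the newest picture that a camera, given by its name, has taken for a name from the list of things; names that differ only in an ending like _2 or _b are one class to them, and where a whole thing is asked for, a point or a joint stands for the part that bears it (a point fixed in the world has none). Each returns a list of dicts, best first, with "confidence" (0 to 1); they miss things now and then, are a little off and sometimes report something else, mostly with a low value. They report only what shows in the picture. A call takes as long as a camera call. They do not tell look-alikes from the thing itself.
- viewer.spot_in(camera, label): "extent" ([left, top, right, bottom] in pixels, round what is visible of it).
The state is a dict: "clock": time; "joint_positions": joint angles; "qvel": joint speeds; "joint_efforts": joint torques, N m; "ee_pos": TCP position; "ee_rot": TCP orientation; "contact_force": force on the tool from outside, world axes, zero at the start; "torque": the same for the moment, N m; "gripper_width": opening from 0.0 (shut) to 1.0 (fully open); "finger_force": force on a finger pad.
Only numpy, scipy, OpenCV 4.12 (cv2) and the standard library are available. Lean on these libraries where they do the work, as an engineer would, in place of code of your own. Each camera call takes 0.05 s, during which the arm holds its last target. There are 200 camera calls.

## Task

First slide the dryer's red lock fully to its open end stop; then take the brush out of the blue tray, dip its bristles into the white rinse pot and lay it flat on the wire rack. Put every heat sink and fan module on the board into the tray and slide the tray all the way into the dryer, flush against its back stop, then slide the red lock across it fully to the closed end stop. Leave the pot standing and the other things on the board where they are.

Things in the scene. Friction and masses are not known exactly. Their poses are not given: they have to be found in the camera images.
- dryer: White low tray dryer, fixed, 300 wide (y) x 190 deep (x) x 85 mm high. Origin: middle of the lower edge of its front face, on the work surface; +x points into the dryer, away from the robot, y to the left seen from the robot, z up.
- dryer_mouth (a point): Centre of the dryer's tray opening at floor level (same point and axes as the dryer's origin). The opening is 208 mm wide (flared by about 6 mm a side over the first 28 mm), 62 mm high, its floor being the work surface; the back stop is 163 mm in (dryer x = +163 mm).
- lock (a joint): Red lock sliding along the dryer's front edge: 0 = open end stop (at the dryer's -y end, bolt clear of the opening), 0.07 m = closed end stop (bolt across the opening, holding the tray in). Grows along the dryer's +y; about 2 N of friction, stays where left. It starts between the two, blocking the opening.
- lock_grip (a point): Centre of the top of the lock's red grip, 127 mm above the work surface. The grip is a block 26 (dryer x) x 20 (dryer y) mm standing 40 mm proud of the dryer's top; pinch it across its 20 mm from above. In the dryer frame it is at x = 0, y = -130 mm + lock value.
- lock_bolt (a point): Centre of the lock's red bolt plate, which moves with the grip: 34 mm wide (dryer y), 8 mm thick, hanging just in front of the dryer's face (dryer x -13 to -5 mm) from z 87 down to 15 mm.
- tray: Blue open tray, loose, 158 (x) x 198 (y) x 26 mm high, walls and floor 4 mm, 300 g; slides on the work surface. Origin: centre of its underside; z up; +x end goes into the dryer first, the -x wall carries a yellow grip plate. Fully home its origin is at dryer x = +84 mm, its front wall 5 mm behind the dryer's face, the plate sticking out.
- tray_handle (a point): Point on the tray's upright yellow grip plate, 110 mm in front of the tray's origin (tray x = -110 mm), 50 mm above the tray's underside. The plate is 42 long (tray x, from -131 to -89 mm), 12 thick (tray y), and its top is 70 mm high; a low web joins it to the tray.
- brush: Brush 170 mm long with round yellow handle (20 mm thick, the -x half), red ferrule 42 wide x 20 mm thick (x -5 to +35 mm) and grey bristles 39 wide x 15 mm (x +35 to +85 mm); 80 g, rigid. Origin: its middle, on its underside; +x towards the bristle tip, axis 10 mm above the underside. Starts lying on the tray's floor, roughly along tray y.
- brush_grip (a point): Point on the axis of the brush's handle, 34 mm behind the brush's middle (brush x = -34 mm).
- brush_tip (a point): Middle of the end of the bristles (brush x = +85 mm).
- pot: White ceramic rinse pot, open at the top, empty, loose, 450 g: 104 mm across the rim, 60 mm high, wall 4 mm. Origin: under its centre, z up. A dip means the held brush's tip at least 20 mm below the rim, inside the pot.
- rack: Wire draining rack, fixed, 130 (x) x 200 (y) mm, flat top 30 mm above the work surface. Origin: under its centre.
- sink1: Finned laptop heat sink, a solid block 66 x 40 x 24 mm (x, y, z), copper base and aluminium fins, 80 g. Origin: centre of its underside; x along its length, z up. May be absent.
- sink2: Finned laptop heat sink, a solid block 66 x 40 x 24 mm (x, y, z), copper base and aluminium fins, 80 g. Origin: centre of its underside; x along its length, z up. May be absent.
- fan1: Black blower-fan module, a flat block 62 x 46 x 18 mm (x, y, z) with a grey disc on top, 80 g. Origin: centre of its underside; x along its length, z up. May be absent.
- fan2: Black blower-fan module, a flat block 62 x 46 x 18 mm (x, y, z) with a grey disc on top, 80 g. Origin: centre of its underside; x along its length, z up. May be absent.
- spray1: Bystander: yellow spray bottle, red trigger, 76 mm wide, 225 mm tall. Origin under its centre.
- spray2: Bystander: yellow spray bottle, red trigger, 76 mm wide, 225 mm tall. Origin under its centre.
- jar: Bystander: amber jar with green cap, 60 mm wide, 90 mm tall. Origin under its centre.
- mug: Bystander: blue mug, 76 mm wide, 90 mm tall. Origin under its centre.
- scrubber: Bystander: green and white scrubbing brush 140 x 60 x 42 mm. Origin under its centre.
- driver: Bystander: orange screwdriver, 200 mm long, lying flat. Origin under its middle.
Things that resemble listed ones, but are neither listed nor needed, are in the scene too. What is shaped like the fan1 but pink is not meant. Leave any purple look-alike of the sink2 alone.

How it is judged:
On the way, in this order (a step that is already met when the one before it is completed fails the run):
1. the lock is at its open end stop (within 4 mm) (value of joint lock below 0.004 m), for 0.2 s.
2. the held brush's tip is dipped inside the pot, at least 20 mm below the rim (horizontal distance between brush_tip and pot below 0.05 m and z of brush_tip in the frame of pot below 0.04 m and contact force between the fingers and brush above 0.3 N), for 0.1 s.
3. every present part lies in the tray and the tray is home in the dryer (within 7 mm of the back stop) (x of sink1 in the frame of tray between -0.076 and 0.076 m and y of sink1 in the frame of tray between -0.096 and 0.096 m and z of sink1 in the frame of tray between -0.003 and 0.036 m and x of sink2 in the frame of tray between -0.076 and 0.076 m and y of sink2 in the frame of tray between -0.096 and 0.096 m and z of sink2 in the frame of tray between -0.003 and 0.036 m and x of fan1 in the frame of tray between -0.076 and 0.076 m and y of fan1 in the frame of tray between -0.096 and 0.096 m and z of fan1 in the frame of tray between -0.003 and 0.036 m and x of fan2 in the frame of tray between -0.076 and 0.076 m and y of fan2 in the frame of tray between -0.096 and 0.096 m and z of fan2 in the frame of tray between -0.003 and 0.036 m and x of tray in the frame of dryer between 0.077 and 0.095 m and y of tray in the frame of dryer between -0.012 and 0.012 m and height (world z) of tray below 0.008 m and angle between tray's own z axis and vertical below 0.06 rad), for 0.2 s.
4. the lock is at its closed end stop (within 4 mm) (value of joint lock above 0.066 m), for 0.2 s.
At the end, for the whole second after the job is handed in: The tray is home in the dryer (within 7 mm of its back stop) with every present part lying in it, the lock is within 4 mm of its closed end stop, the brush lies flat at rest on the rack (its middle over the rack), the pot stands upright (all of step 3 and x of brush in the frame of rack between -0.062 and 0.062 m and y of brush in the frame of rack between -0.095 and 0.095 m and z of brush in the frame of rack between 0.022 and 0.06 m and angle between brush's own x axis and vertical between 1.3 and 1.85 rad and value of joint lock above 0.066 m and angle between pot's own z axis and vertical below 0.1 rad and linear speed of each of brush, tray below 0.03 m/s); the robot touches nothing.
It fails at once if the pot is knocked over (angle between pot's own z axis and vertical above 0.6 rad).
It fails at once if a bystander is moved more than 50 mm or knocked over (distance of any of spray1, spray2, jar, mug, scrubber, driver from where it was at the start of the episode above 0.05 m or angle between any of spray1, spray2, jar, mug, scrubber's own z axis and vertical above 0.6 rad).
Of sink1, sink2, fan1, fan2 only 2 to 4 are there at a start; the rules pass over those that are not, and their reading is None.
At some moment in a run one of sink1, sink2, fan1, fan2, brush may be knocked a few centimetres aside while the robot is not near it.
Once in a run the grip may slacken for a moment while it holds something.
It also fails if it takes over 210 s, if anything falls off the work surface, if the arm or the gripper's body presses on something with over 40 N, if the wrist force passes 120 N, or if a joint passes its speed limit or range.

## Working session

There is one attempt and no reset: what is moved stays moved. The work goes in short steps, Python scripts to look and compute and a tool call to move; the robot and the scene stay as the last step left them, time stands still between calls to the robot, and variables do not carry over. Pictures are saved under pics/ and viewed, at most 14 in all, crops included, and the job is handed in when it is done.

Besides the shell and the picture viewer there is one more tool, called after "Call:" as name(argument=value, ...), one argument or row to a line, values as JSON. jog_arm: Moves the arm, as the interface text tells. Its arguments: {"type":"object","properties":{"travel":{"type":"array","items":{"type":"array","items":{"type":"number"}}},"rot":{"type":"array","items":{"type":"array","items":{"type":"number"}}},"hand":{"type":"number"},"grip_force":{"type":"number"}},"required":["travel","rot"]}

```bash
mkdir -p pics; ls; cat > h.py <<'E'
import numpy as np, cv2
from workcell import sensors, viewer, order
def snap(cam, name=None):
    c=viewer.get_calibration(cam); p,d=viewer.read_camera(cam)
    if name: cv2.imwrite('pics/'+name+'.png',p[:,:,::-1])
    return p,d,c
def cloud(d,c):
    v,u=np.mgrid[:d.shape[0],:d.shape[1]]
    P=np.stack([(u-c['cx'])/c['fx']*d,(v-c['cy'])/c['fy']*d,d],-1)
    R=cv2.Rodrigues(np.array(c['rvec'],float))[0]
    W=(P-np.array(c['tvec']).ravel())@R
    W[d<=0]=np.nan
    return W
E
python3 - <<'E'
from h import *
for cam in ['scene','side','wrist']:
    p,d,c=snap(cam,cam+'0'); np.savez('pics/%s0.npz'%cam,p=p,d=d,W=cloud(d,c))
    print(cam,{k:np.round(np.ravel(v),3).tolist() for k,v in c.items()},(d>0).mean())
    for n in ['dryer','lock','tray','tray_handle','brush','pot','rack','sink1','fan1','spray1','jar','mug','scrubber','driver'] if cam!='wrist' else []:
        print(n,[( [round(x) for x in r['extent']],round(r['confidence'],2)) for r in viewer.spot_in(cam,n)])
print(sensors.observe())
E
```

```text
pics
scene {'fx': [479.36], 'fy': [479.36], 'cx': [320.897], 'cy': [243.318], 'rvec': [2.203, 0.856, -0.357], 'tvec': [-0.394, -0.161, 1.765]} 0.995751953125
dryer [([309, 244, 347, 278], 0.7), ([340, 242, 457, 357], 0.69)]
lock [([340, 245, 458, 358], 0.59), ([351, 277, 359, 294], 0.48), ([225, 340, 249, 365], 0.42)]
tray [([291, 230, 374, 297], 0.84), ([354, 280, 363, 299], 0.63)]
tray_handle [([291, 231, 371, 295], 0.86)]
brush [([308, 244, 343, 276], 0.67)]
pot [([362, 179, 380, 206], 0.82), ([373, 205, 436, 236], 0.36)]
rack [([388, 202, 418, 238], 0.65), ([310, 241, 347, 279], 0.17)]
sink1 [([247, 375, 281, 406], 0.81), ([228, 285, 256, 313], 0.77), ([226, 338, 251, 366], 0.68), ([290, 229, 368, 293], 0.37), ([307, 242, 346, 281], 0.33), ([196, 314, 221, 333], 0.22)]
fan1 [([194, 314, 222, 333], 0.9), ([178, 286, 197, 307], 0.82), ([254, 309, 278, 332], 0.73)]
spray1 [([414, 143, 439, 204], 0.83), ([148, 323, 196, 395], 0.55)]
jar [([300, 338, 325, 378], 0.85)]
mug []
scrubber [([119, 340, 164, 360], 0.78)]
driver [([296, 208, 319, 235], 0.61), ([307, 246, 348, 278], 0.53), ([4
[... 1289 characters left out ...]
itions': array([-0.10259949,  0.43450102,  0.02501429,  1.57320323, -0.01157883,
        1.13401491, -0.07510999]), 'qvel': array([-0.0012689 , -0.00091313,  0.00185645,  0.00209337, -0.000368  ,
       -0.00054342,  0.00050221]), 'joint_efforts': array([-5.53875616e-04, -6.67659974e+01,  9.83487591e-01, -3.14803112e+01,
       -6.08563959e-02,  3.27477290e-02,  2.72204250e-05]), 'ee_pos': array([ 6.25007692e-01, -4.43359072e-05,  1.91140127e-01]), 'ee_rot': array([3.14157107e+00, 3.57025070e-05, 1.57069690e+00]), 'contact_force': array([-0.03710493, -0.48840229, -0.37109348]), 'torque': array([-0.02303711,  0.02486288, -0.01287868]), 'finger_force': 0.0, 'gripper_width': 1.0012572261094843}
```

```bash
python3 - <<'E'
import cv2
for n,(a,b,c,e) in {'scene0':(100,460,120,420),'side0':(140,470,110,450)}.items():
    i=cv2.imread('pics/%s.png'%n)[c:e,a:b]; cv2.imwrite('pics/%s_c.png'%n,cv2.resize(i,None,fx=600/(e-c) if n=='side0' else 2,fy=600/(e-c) if n=='side0' else 2,interpolation=3))
E
```

```text
(no output)
```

View pics/scene0_c.png

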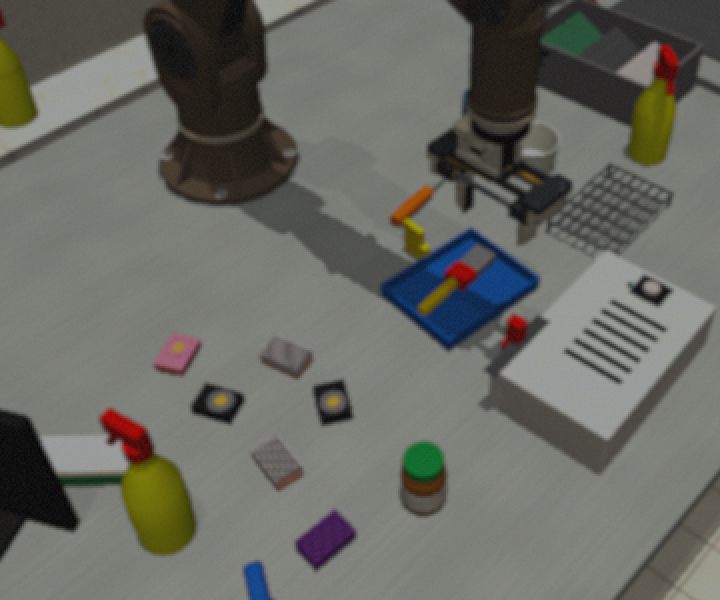

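View pics/side0_c.png

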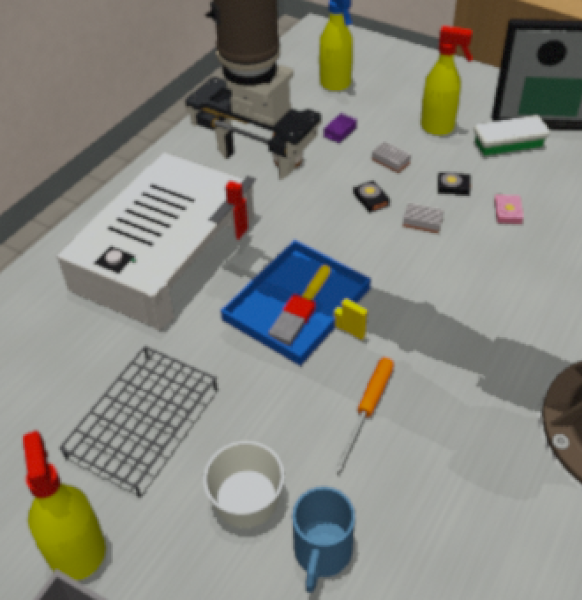

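```bash
cat >> h.py <<'E'
def blobs(W,p,hmin=.008,hmax=.3,xr=(.2,1.1),yr=(-.75,.6)):
    """connected components of raised points in the image; prints top-plane rect"""
    m=(W[...,2]>hmin)&(W[...,2]<hmax)&(W[...,0]>xr[0])&(W[...,0]<xr[1])&(W[...,1]>yr[0])&(W[...,1]<yr[1])
    n,l,s,_=cv2.connectedComponentsWithStats(m.astype(np.uint8),connectivity=4)
    out=[]
    for i in range(1,n):
        if s[i,4]<25: continue
        q=W[l==i]; zt=np.percentile(q[:,2],90); t=q[q[:,2]>zt-.006]
        r=cv2.minAreaRect((t[:,:2]*1000).astype(np.float32))
        out.append((s[i,:4].tolist(),int(s[i,4]),round(zt*1000,1),np.round(r[0],1).tolist(),np.round(r[1],1).tolist(),round(r[2],1),np.median(p[l==i],0).astype(int).tolist()))
    return out
E
python3 - <<'E'
from h import *
for cam in ['scene','side']:
    f=np.load('pics/%s0.npz'%cam); W,p=f['W'],f['p']
    g=W[...,2]; k=np.abs(g)<.015; print(cam,'table z med/std',np.median(g[k]),g[k].std())
    for b in blobs(W,p): print(*b)
    hsv=cv2.cvtColor(p,cv2.COLOR_RGB2HSV)
    H,S,V=hsv[...,0].astype(int),hsv[...,1],hsv[...,2]
    def rep(n,m):
        q=W[m&np.isfinite(W[...,2])]
        if len(q)>5: print(n,len(q),'med',np.round(np.median(q,0)*1000),'lo',np.round(np.percentile(q,3,axis=0)*1000),'hi',np.round(np.percentile(q,97,axis=0)*1000), 'rect',cv2.minAreaRect((q[:,:2]*1000).astype(np.float32)))
    near=(W[...,0]>.4)&(W[...,0]<.95)&(np.abs(W[...,1])<.3)
    red=((H<6)|(H>174))&(S>170)&(V>90)
    yel=(H>22)&(H<32)&(S>150)&(V>90)
    rep('lock',red&near&(W[...,2]>.075)&(W[...,2]<.16)); rep('ferrule',red&near&(W[...,2]<.05))
    rep('handle plate',yel&near&(W[...,2]>.045)&(W[...,2]<.08)); rep('brush handle',yel&near&(W[...,2]<.04))
    blue=(H>100)&(H<120)&(S>150)
    rep('tray rim',blue&near&(W[...,2]>.018)&(W[...,2]<.034)&(W[...,0]>.45)&(np.abs(W[...,1])<.2))
E
```

```text
scene table z med/std -0.0003807726907953391 0.004220011258222391
[369, 141, 70, 61] 1973 173.4 [567.9, 522.9] [26.3, 75.7] 60.1 [61, 43, 39]
[331, 164, 3, 14] 26 91.1 [267.7, 349.0] [6.6, 47.9] 36.6 [68, 77, 82]
[360, 181, 20, 25] 316 58.4 [432.6, 376.5] [57.4, 105.8] 30.1 [101, 101, 90]
[341, 202, 117, 155] 8036 87.8 [779.1, 48.0] [223.9, 311.5] 3.5 [141, 141, 137]
[290, 209, 80, 85] 1572 29.3 [469.8, 46.3] [208.3, 303.3] 81.4 [69, 54, 63]
[324, 209, 13, 18] 135 275.7 [577.6, -18.9] [19.9, 31.8] 26.1 [65, 65, 57]
[176, 287, 24, 20] 297 19.6 [318.7, -347.4] [48.9, 63.3] 24.5 [154, 96, 114]
[229, 288, 27, 20] 315 25.8 [442.3, -243.9] [68.4, 44.4] 16.3 [102, 98, 95]
[2, 302, 196, 99] 9634 223.9 [382.0, -632.8] [418.4, 47.2] 33.3 [21, 20, 16]
[256, 310, 20, 23] 321 20.3 [552.6, -253.4] [45.8, 63.7] 58.3 [61, 60, 55]
[195, 311, 27, 20] 332 20.4 [433.1, -363.8] [64.6, 47.6] 22.6 [56, 55, 52]
[225, 337, 26, 28] 364 24.9 [571.1, -371.8] [41.3, 68.1] 79.3 [103, 99, 97]
[300, 341, 23, 37] 719 91.0 [747.7, -273.5] [50.1, 53.1] 42.3 [64, 81, 47]
[247, 375, 31, 29] 485 24.9 [701.8, -404.6] [66.
[... 2659 characters left out ...]
 54.  23.] lo [496. -47.  17.] hi [693.  75.  46.] rect ((597.6953125, 19.66754913330078), (44.52436065673828, 231.67698669433594), 63.98202896118164)
handle plate 115 med [421.  53.  63.] lo [403.  46.  46.] hi [441.  57.  71.] rect ((422.0509948730469, 50.63212585449219), (11.001873016357422, 42.66524887084961), 85.64014434814453)
brush handle 263 med [451.  50.  21.] lo [403. -38.   6.] hi [528.  57.  38.] rect ((521.2562255859375, -79.12190246582031), (100.34574890136719, 349.8962097167969), 25.78415298461914)
tray rim 332 med [540. 106.  23.] lo [454. -60.  18.] hi [613. 143.  28.] rect ((531.2966918945312, 40.636566162109375), (200.67245483398438, 158.2974853515625), 85.98735046386719)
```

Candidates, by scene-crop pixel:
- **Lock:** the red grip on the dryer's front edge at (517,328). Not the brush ferrule (460,272) or the spray triggers (125,430) and (668,65).
- **Sinks:** (287,357) and (277,463). Not the purple block at (325,538).
- **Fans:** (217,402) and (332,402). Not the pink block at (178,352) or the fan-like patch on the dryer top at (652,290).
- **Brush:** (455,280) in the blue tray. Not the screwdriver at (412,205) or the scrubber.

Next I check the lock, tray and brush in the close wrist view.

```bash
cat > an.py <<'E'
from h import *
def an(W,p):
    hsv=cv2.cvtColor(p,cv2.COLOR_RGB2HSV); H,S,V=hsv[...,0].astype(int),hsv[...,1],hsv[...,2]
    red=((H<6)|(H>174))&(S>170)&(V>70); yel=(H>22)&(H<32)&(S>150)&(V>70); blue=(H>100)&(H<120)&(S>150)
    z=W[...,2]; gray=(S<40)
    def rep(n,m):
        m=m&np.isfinite(z)
        k,l,s,_=cv2.connectedComponentsWithStats(m.astype(np.uint8))
        if k<2: return
        i=1+np.argmax(s[1:,4]); q=W[l==i]
        if len(q)<15: return
        r=cv2.minAreaRect((q[:,:2]*1000).astype(np.float32))
        print(n,len(q),'px',s[i,:4],'med',np.round(np.median(q,0)*1000,1),'z97',np.round(np.percentile(q[:,2],97)*1000,1),'rect',*[np.round(a,1) for a in r])
    rep('lock',red&(z>.115)&(z<.14)); rep('ferrule',red&(z<.055)&(z>.008)&(W[...,0]<.69))
    rep('plate',yel&(z>.06)&(z<.08)); rep('brushhandle',yel&(z<.055)&(z>.006)&(W[...,0]>.4))
    rep('rim',blue&(z>.02)&(z<.034)); rep('dryertop',(z>.078)&(z<.094))
E
python3 - <<'E'
from an import *
f=np.load('pics/wrist0.npz'); an(f['W'],f['p'])
E
```

```text
lock 616 px [407 266  37  30] med [697.7 -33.8 126.4] z97 128.9 rect [703.  -39.2] [24. 18.] 6.6
ferrule 1922 px [179 118  51  45] med [520.6  56.4  24.9] z97 26.4 rect [519.8  55.4] [40.8 38. ] 3.8
plate 811 px [ 44 145  58  18] med [427.4  48.8  70.6] z97 72.2 rect [425.   48.4] [11.1 40.8] 83.9
brushhandle 1399 px [200 162  29  81] med [525.   -2.4  23.6] z97 25.8 rect [524.   -3.3] [17.1 78.7] 4.3
rim 3989 px [127  34 187 232] med [502.9  63.7  26.7] z97 28.4 rect [533.1  38.2] [196.6 157.3] 84.8
dryertop 65645 px [411   0 229 324] med [783.7  55.2  86.2] z97 88.2 rect [777.3  38.3] [184.8 265.1] 13.4
```

View pics/wrist0.png

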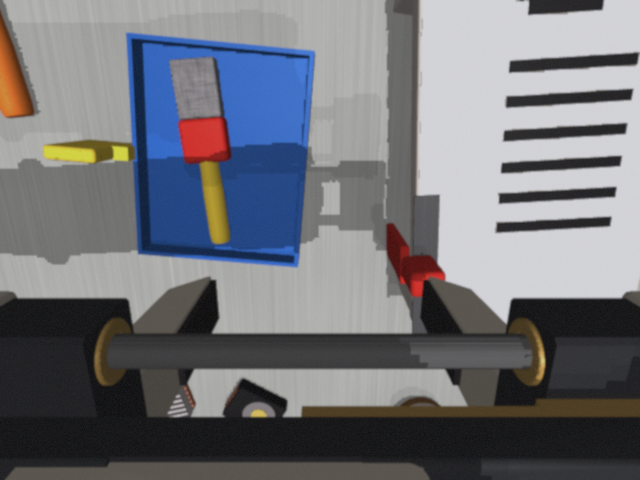

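The wrist view confirms the choice: lock grip at (425,272), tray spanning (127–314, 34–266), brush with its bristles at (195,88), and plate at (88,152). Now moving to the lock.

Call:
jog_arm(
  travel=[
    [10,-5,0],
    [10,-5,0],
    [10,-5,0],
    [10,-5,0],
    [10,-5,0],
  ],
  rot=[
    [0,0,-9.6],
    [0,0,-9.6],
    [0,0,-9.6],
    [0,0,-9.6],
    [0,0,-9.6],
  ],
  hand=1,
)

```text
clock: 2.17
ee_pos: [0.6753, -0.0251, 0.1911]
ee_rot: [-3.142, 0.0, 0.728]
contact_force: [1.3, -0.2, 0.4]
gripper_width: 1.0
finger_force: 0.0
```

Call:
jog_arm(
  travel=[
    [10,-5,0],
    [10,-5,0],
    [8,-4,0],
    [0,0,0],
    [0,0,0],
  ],
  rot=[
    [0,0,-9.6],
    [0,0,-9.6],
    [0,0,-9.6],
    [0,0,-9.7],
    [0,0,0],
  ],
)

```text
clock: 2.8
ee_pos: [0.703, -0.0388, 0.1909]
ee_rot: [3.141, 0.0, 0.062]
contact_force: [-0.0, 0.0, 0.1]
gripper_width: 1.002
finger_force: 0.0
```

```bash
python3 - <<'E'
from an import *
p,d,c=snap('wrist','w1'); W=cloud(d,c); np.savez('pics/w1.npz',p=p,d=d,W=W); an(W,p)
z=W[...,2]
# dryer front edge: per y-bin min x of the top plane
m=(z>.08)&(z<.09); q=W[m]*1000
ys=np.arange(-110,200,10); e=[(y,np.percentile(q[abs(q[:,1]-y)<5][:,0],1)) for y in ys if (abs(q[:,1]-y)<5).sum()>30]
print(np.round(e,1).tolist())
E
```

```text
lock 956 px [308 209  28  37] med [707.2 -40.4 127.5] z97 129.0 rect [705.3 -40.5] [24. 19.] 3.3
ferrule 179 px [207 370  35   6] med [504.9  54.3  25. ] z97 26.4 rect [504.7  53.5] [ 8.3 37.9] 6.2
brushhandle 53 px [226 411  11   6] med [456.4  44.6  33. ] z97 36.6 rect [456.1  43.6] [11.4  4.1] 67.0
rim 940 px [212 278 128  56] med [606.8  -9.9  26.5] z97 28.3 rect [605.9  -5.2] [137.1  39.6] 68.5
dryertop 85181 px [  0   0 414 220] med [781.7  46.7  86.2] z97 88.3 rect [774.1  47.5] [155.2 311.8] 3.4
[[-110.0, 705.8], [-100.0, 705.7], [-90.0, 707.1], [-80.0, 706.7], [-70.0, 705.9], [-60.0, 698.7], [-50.0, 699.7], [-40.0, 718.0], [-30.0, 694.5], [-20.0, 702.7], [-10.0, 702.6], [0.0, 701.7], [10.0, 701.2], [20.0, 702.9], [30.0, 702.8], [40.0, 702.2], [50.0, 701.5], [60.0, 700.9], [70.0, 700.4], [80.0, 699.7], [90.0, 699.1], [100.0, 698.5], [110.0, 698.0], [120.0, 697.0], [130.0, 696.7], [140.0, 696.0], [150.0, 695.6], [160.0, 693.3], [170.0, 691.7], [180.0, 693.1], [190.0, 692.8]]
```

View pics/w1.png

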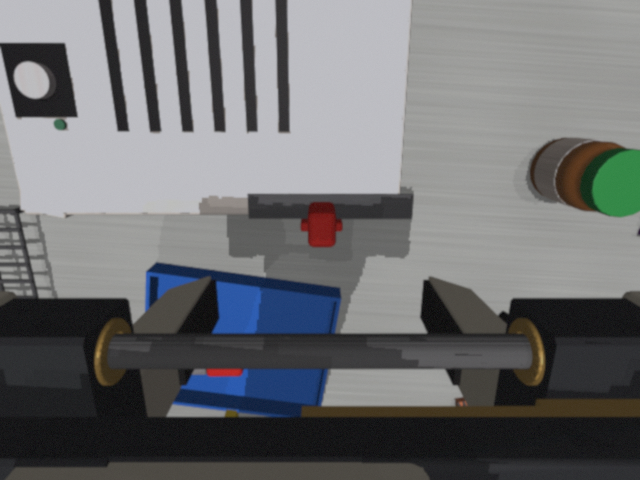

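The lock grip is centred at (322,225) in the picture, at world (705,-40). Descending to pinch it.

Call:
jog_arm(
  travel=[
    [2,-1,-30],
    [0,0,-30],
    [0,0,-26],
    [0,0,-8],
    [0,0,0],
  ],
  rot=[
    [0,0,0],
    [0,0,0],
    [0,0,0],
    [0,0,0],
    [0,0,0],
  ],
)

```text
clock: 3.48
ee_pos: [0.705, -0.04, 0.0973]
ee_rot: [-3.141, 0.0, 0.063]
contact_force: [-0.3, -0.7, 0.2]
gripper_width: 1.001
finger_force: 0.0
```

Call:
jog_arm(
  travel=[
    [0,0,0],
    [0,0,0],
    [0,0,0],
    [0,0,0],
    [0,0,0],
  ],
  rot=[
    [0,0,0],
    [0,0,0],
    [0,0,0],
    [0,0,0],
    [0,0,0],
  ],
  hand=0,
  grip_force=20,
)

```text
clock: 4.1
ee_pos: [0.705, -0.04, 0.0972]
ee_rot: [3.142, -0.0, 0.061]
contact_force: [-0.4, -0.4, -0.3]
gripper_width: 0.503
finger_force: 0.0
```

Call:
jog_arm(
  travel=[
    [0.6,-10,0],
    [0.6,-10,0],
    [0.6,-10,0],
    [0.6,-10,0],
    [0,0,0],
  ],
  rot=[
    [0,0,0],
    [0,0,0],
    [0,0,0],
    [0,0,0],
    [0,0,0],
  ],
)

```text
clock: 4.72
ee_pos: [0.7073, -0.0818, 0.0972]
ee_rot: [3.141, 0.0, 0.059]
contact_force: [-0.2, -0.6, -0.5]
gripper_width: 0.011
finger_force: 0.0
```

```bash
python3 - <<'E'
from an import *
p,d,c=snap('side','s1'); W=cloud(d,c); an(W,p); print(sensors.observe()['gripper_width'])
cv2.imwrite('pics/s1c.png',cv2.resize(p[130:330,150:400,::-1],None,fx=3,fy=3,interpolation=3))
E
```

```text
lock 40 px [269 214   8   6] med [697.1 -34.1 122.3] z97 127.0 rect [699.2 -35.5] [21.7 13.1] 20.0
ferrule 138 px [301 278  17  14] med [513.1  61.   22.3] z97 26.2 rect [515.2  59.1] [40.3 35.1] 5.6
plate 177 px [161 406  35  22] med [522.8 557.6  70.2] z97 79.3 rect [534.5 552.8] [71.3 28.5] 53.4
brushhandle 296 px [166 412  34  26] med [521.3 553.2  34.8] z97 54.2 rect [531.1 552.4] [68.2 24.3] 58.1
rim 174 px [266 283  63  30] med [500.5 133.1  24.2] z97 28.1 rect [535.1  95.9] [ 88.9 157. ] 86.0
dryertop 4523 px [173 196 113  83] med [786.2  73.   83.9] z97 88.0 rect [787.9  49. ] [206.6 312.9] 2.9
0.006659642196516873
```

View pics/s1c.png

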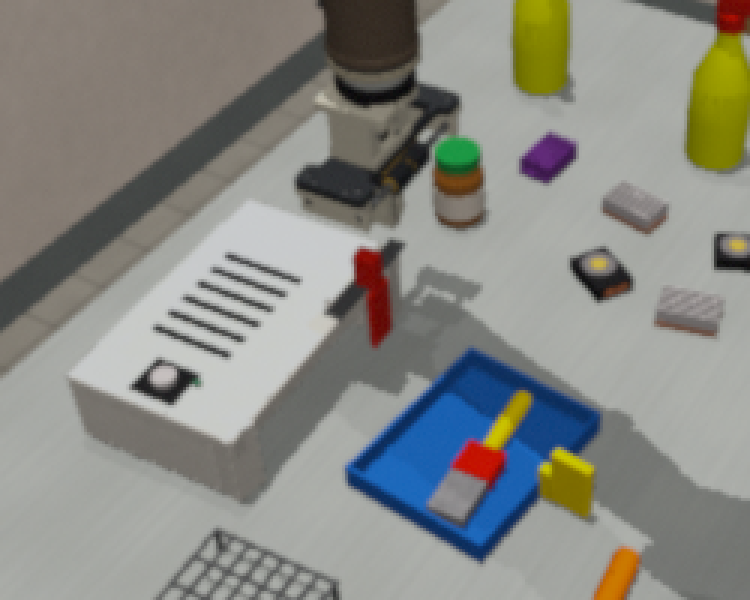

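```bash
python3 - <<'E'
from an import *
o=sensors.observe(); print(o['ee_pos'],o['ee_rot'])
for cam in ['side','scene']:
    p,d,c=snap(cam,cam+'2'); W=cloud(d,c)
    uv=cv2.projectPoints(np.array([o['ee_pos'],[.705,-.04,.127],[.707,-.083,.16]]),np.array(c['rvec']),np.array(c['tvec']),np.array([[c['fx'],0,c['cx']],[0,c['fy'],c['cy']],[0,0,1.]]),None)[0]
    print(cam,uv.round().tolist())
    m=(W[...,2]>.095)&(W[...,2]<.3)&(abs(W[...,0]-.707)<.12)&(W[...,1]<.1)&(W[...,1]>-.22)
    for zl in range(95,300,15):
        q=W[m&(W[...,2]>=zl/1e3)&(W[...,2]<(zl+15)/1e3)]*1000
        if len(q)>5: print(zl,len(q),q[:,:2].min(0).round(),q[:,:2].max(0).round())
E
```

```text
[ 0.70739379 -0.08070979  0.0971444 ] [ 3.14149076e+00 -2.89646976e-05  5.99888762e-02]
side [[[279.0, 213.0]], [[271.0, 213.0]], [[278.0, 196.0]]]
95 39 [689. -47.] [713. -28.]
110 49 [688. -52.] [713. -28.]
125 24 [692. -93.] [712. -31.]
140 40 [693. -98.] [712. -63.]
155 37 [692. -98.] [708. -61.]
170 13 [692. -76.] [697. -61.]
185 25 [ 672. -167.] [736.   8.]
200 243 [ 663. -168.] [737.   9.]
215 217 [ 663. -174.] [738.  16.]
230 561 [ 663. -177.] [737.  18.]
245 132 [678. -98.] [726. -27.]
260 102 [680. -96.] [725. -27.]
275 89 [667. -90.] [734. -27.]
290 202 [666. -92.] [744. -28.]
scene [[[348.0, 295.0]], [[358.0, 279.0]], [[349.0, 280.0]]]
95 29 [703. -53.] [719. -35.]
110 30 [705. -52.] [719. -31.]
125 25 [708. -87.] [720. -33.]
140 28 [710. -99.] [721. -63.]
155 16 [714. -98.] [721. -78.]
185 21 [ 686. -167.] [736.   2.]
200 244 [ 677. -170.] [750.  10.]
215 321 [ 680. -175.] [751.  12.]
230 726 [ 677. -177.] [751.  18.]
245 132 [ 684. -155.] [744. -14.]
260 96 [686. -99.] [736. -37.]
275 26 [716. -97.] [745. -39.]
290 82 [ 697. -116.] [747. -28.]
```

```bash
python3 - <<'E'
from an import *
for cam in ['side','scene']:
    W=np.load('pics/%s0.npz'%cam)['W']
    m=(W[...,2]>.12)&(W[...,2]<.36)&(abs(W[...,0]-.625)<.13)&(abs(W[...,1])<.1)
    for zl in range(120,360,15):
        q=W[m&(W[...,2]>=zl/1e3)&(W[...,2]<(zl+15)/1e3)]*1000
        if len(q)>3: print(cam,zl,len(q),q[:,:2].min(0).round(),q[:,:2].max(0).round())
print(sensors.observe()['joint_positions'])
E
```

```text
side 120 43 [688. -48.] [713. -26.]
side 225 45 [563.  -6.] [685.  12.]
side 240 88 [559. -11.] [688.  13.]
side 255 80 [559. -13.] [688.  14.]
side 270 35 [562. -12.] [688.  14.]
side 285 101 [536. -31.] [712.  38.]
side 300 341 [532. -34.] [711.  38.]
side 315 336 [527. -38.] [718.  39.]
side 330 751 [528. -38.] [718.  38.]
side 345 183 [572. -24.] [641.  29.]
scene 120 55 [693. -53.] [720. -31.]
scene 225 46 [566. -13.] [688.  10.]
scene 240 77 [563. -14.] [691.  10.]
scene 255 58 [562. -13.] [688.   9.]
scene 270 25 [562. -13.] [579.  12.]
scene 285 84 [541. -38.] [714.  37.]
scene 300 314 [541. -39.] [717.  37.]
scene 315 307 [534. -39.] [722.  36.]
scene 330 706 [531. -40.] [721.  37.]
scene 345 135 [577. -25.] [644.  27.]
[-0.17860348  0.67037569  0.36531914  1.46004769 -0.25799237  1.0587135
 -1.2681766 ]
```

```bash
python3 - <<'E'
from an import *
for cam in ['side','scene']:
    W=np.load('pics/%s0.npz'%cam)['W']
    m=(W[...,2]>.18)&(W[...,2]<.3)&(abs(W[...,0]-.625)<.075)&(abs(W[...,0]-.625)>.04)&(abs(W[...,1])<.03)
    q=np.sort(W[m][:,2])*1000; print(cam,q[:20].round(1)); 
    m=(W[...,2]>.25)&(W[...,2]<.33)&(abs(W[...,0]-.625)<.11)&(abs(W[...,0]-.625)>.076)&(abs(W[...,1])<.05)
    q=np.sort(W[m][:,2])*1000; print(' body',q[:10].round(1))
E
```

```text
side [223.9 225.8 226.1 226.1 226.9 227.7 228.8 229.9 230.4 231.  231.2 231.3
 231.8 231.8 231.9 232.2 232.8 232.8 232.9 233.5]
 body [290.9 291.  291.2 291.6 291.8 291.9 292.6 292.7 293.4 293.5]
scene [223.5 223.8 226.2 227.2 227.7 227.9 229.9 230.3 230.5 231.1 231.1 231.1
 231.9 231.9 232.  232.1 232.4 232.4 232.7 232.9]
 body [289.2 290.  291.1 291.5 292.7 292.9 293.2 293.6 293.7 293.8]
```

The images show the real fingertips about 31 mm above the reported TCP: 223 against 191 at the start, and 128 against 97 now. The fingers closed above the lock, which hasn't moved. I'll correct for this offset and redo the pinch.

Call:
jog_arm(
  travel=[
    [0,0,15],
    [-1,20,0],
    [-1,20,0],
    [0,0,0],
    [0,0,0],
  ],
  rot=[
    [0,0,0],
    [0,0,0],
    [0,0,0],
    [0,0,0],
    [0,0,0],
  ],
  hand=1,
)

```text
clock: 5.5
ee_pos: [0.7052, -0.0399, 0.1119]
ee_rot: [3.141, 0.001, 0.062]
contact_force: [0.1, -0.6, -0.3]
gripper_width: 0.502
finger_force: 0.0
```

Call:
jog_arm(
  travel=[
    [0,0,0],
    [0,0,-15],
    [0,0,-15],
    [0,0,-15],
    [0,0,0],
  ],
  rot=[
    [0,0,0],
    [0,0,0],
    [0,0,0],
    [0,0,0],
    [0,0,0],
  ],
)

```text
clock: 6.12
ee_pos: [0.704, -0.0399, 0.0649]
ee_rot: [-3.141, 0.003, 0.061]
contact_force: [-0.8, 0.6, 0.2]
gripper_width: 0.994
finger_force: 0.0
```

Call:
jog_arm(
  travel=[
    [0,0,0],
    [0,0,0],
    [0,0,0],
    [0,0,0],
    [0,0,0],
  ],
  rot=[
    [0,0,0],
    [0,0,0],
    [0,0,0],
    [0,0,0],
    [0,0,0],
  ],
  hand=0,
)

```text
clock: 6.75
ee_pos: [0.7055, -0.04, 0.0673]
ee_rot: [-3.142, -0.0, 0.061]
contact_force: [-0.1, -0.2, 0.4]
gripper_width: 0.504
finger_force: 0.0
```

Call:
jog_arm(
  travel=[
    [0,0,0],
    [0,0,0],
    [0,0,0],
    [0,0,0],
    [0,0,0],
  ],
  rot=[
    [0,0,0],
    [0,0,0],
    [0,0,0],
    [0,0,0],
    [0,0,0],
  ],
)

```text
clock: 7.38
ee_pos: [0.7054, -0.0401, 0.0671]
ee_rot: [3.141, 0.0, 0.061]
contact_force: [0.2, 0.0, 0.2]
gripper_width: 0.218
finger_force: 20.0
```

Gripped (0.218 ≈ 20 mm). Sliding to the open stop.

Call:
jog_arm(
  travel=[
    [0.6,-10,0],
    [0.6,-10,0],
    [0.6,-10,0],
    [0.6,-10,0],
    [0,0,0],
  ],
  rot=[
    [0,0,0],
    [0,0,0],
    [0,0,0],
    [0,0,0],
    [0,0,0],
  ],
)

```text
clock: 8.0
ee_pos: [0.7079, -0.0821, 0.0671]
ee_rot: [3.14, -0.0, 0.059]
contact_force: [1.1, -2.2, -1.0]
gripper_width: 0.219
finger_force: 20.0
```

Call:
jog_arm(
  travel=[
    [0.2,-4,0],
    [0.2,-3,0],
    [0.1,-2,0],
    [0,0,0],
    [0,0,0],
  ],
  rot=[
    [0,0,0],
    [0,0,0],
    [0,0,0],
    [0,0,0],
    [0,0,0],
  ],
)

```text
clock: 8.62
ee_pos: [0.708, -0.0823, 0.0671]
ee_rot: [-3.135, 0.001, 0.066]
contact_force: [-3.9, 14.1, 5.9]
gripper_width: 0.22
finger_force: 20.0
```

Call:
jog_arm(
  travel=[
    [0,7,0],
    [0,0,0],
    [0,0,0],
    [0,0,0],
    [0,0,0],
  ],
  rot=[
    [0,0,0],
    [0,0,0],
    [0,0,0],
    [0,0,0],
    [0,0,0],
  ],
  hand=0.5,
)

```text
clock: 9.25
ee_pos: [0.7083, -0.0826, 0.0671]
ee_rot: [3.141, 0.0, 0.06]
contact_force: [-0.6, 0.6, -0.6]
gripper_width: 0.498
finger_force: 0.0
```

Call:
jog_arm(
  travel=[
    [0,0,30],
    [0,0,30],
    [-25,12,30],
    [-25,12,0],
    [-25,12,0],
  ],
  rot=[
    [0,0,0],
    [0,0,0],
    [0,0,9],
    [0,0,9],
    [0,0,9],
  ],
)

```text
clock: 9.88
ee_pos: [0.6328, -0.0459, 0.1577]
ee_rot: [3.141, -0.001, 0.537]
contact_force: [-0.2, -0.3, 0.1]
gripper_width: 0.499
finger_force: 0.0
```

Call:
jog_arm(
  travel=[
    [-25,12,0],
    [-25,12,0],
    [-25,12,0],
    [-25,12,0],
    [-10,6,0],
  ],
  rot=[
    [0,0,9],
    [0,0,9],
    [0,0,9],
    [0,0,9],
    [0,0,9],
  ],
)

```text
clock: 10.5
ee_pos: [0.522, 0.0085, 0.1574]
ee_rot: [-3.142, -0.0, 1.323]
contact_force: [0.2, 0.2, -0.2]
gripper_width: 0.503
finger_force: 0.0
```

Call:
jog_arm(
  travel=[
    [0,0,0],
    [0,0,0],
    [0,0,0],
    [0,0,0],
    [0,0,0],
  ],
  rot=[
    [0,0,9],
    [0,0,9],
    [0,0,0],
    [0,0,0],
    [0,0,0],
  ],
)

```text
clock: 11.12
ee_pos: [0.5233, 0.0079, 0.1571]
ee_rot: [3.142, 0.0, 1.63]
contact_force: [-0.4, 0.6, -0.4]
gripper_width: 0.5
finger_force: 0.0
```

```bash
python3 - <<'E'
from an import *
o=sensors.observe(); print(o['ee_pos'],o['ee_rot'],o['clock'])
p,d,c=snap('wrist','w2'); W=cloud(d,c); np.savez('pics/w2.npz',p=p,d=d,W=W); an(W,p)
for cam in ['side','scene']:
    p,d,c=snap(cam); W=cloud(d,c); print(cam); an(W,p)
    for b in blobs(W,p): 
        if b[1]<1500: print(*b)
E
```

```text
[0.52334394 0.0079477  0.15712919] [3.14155185e+00 4.66787181e-05 1.62972487e+00] 11.125
lock 495 px [570 370  24  26] med [709.6 -79.2 127.9] z97 129.0 rect [709.8 -80.9] [15.5 17.6] 6.2
ferrule 2180 px [293 129  49  47] med [518.4  56.1  24.9] z97 26.4 rect [518.6  55.4] [40.1 37.8] 3.7
plate 969 px [157 150  61  23] med [425.7  49.   70.6] z97 72.3 rect [424.4  48.5] [10.9 41.3] 84.1
brushhandle 1599 px [308 176  20  87] med [522.5  -1.7  23.6] z97 25.6 rect [522.3  -3.5] [16.9 78.8] 3.7
rim 4482 px [231  32 222 257] med [528.5  68.7  26.6] z97 28.3 rect [533.4  38. ] [196.6 157.2] 84.8
dryertop 20863 px [545   0  95 334] med [715.3  43.9  86. ] z97 88.0 rect [727.7  50.5] [ 65.9 233. ] 4.3
side
lock 32 px [276 205   7   7] med [703.8 -74.5 122.5] z97 126.7 rect [702.2 -74.1] [13.  22.6] 78.1
ferrule 141 px [301 277  17  15] med [513.6  60.6  22.2] z97 25.7 rect [515.3  57.6] [40.3 37.4] 3.5
plate 175 px [161 404  35  25] med [522.3 556.2  70.1] z97 79.6 rect [534.  552.5] [71.5 28.4] 54.5
brushhandle 298 px [166 412  34  26] med [521.5 553.4  33.6] z97 53.9 rect [531.4 552. ] [68
[... 1433 characters left out ...]
48.8] [203.7 315.1] 3.5
[332, 162, 19, 31] 432 85.5 [301.6, 377.4] [49.7, 86.6] 34.0 [33, 49, 61]
[325, 194, 19, 14] 148 298.7 [562.8, 9.4] [55.1, 45.3] 12.6 [42, 39, 29]
[176, 287, 24, 20] 294 20.4 [318.8, -348.5] [46.9, 64.3] 27.7 [155, 97, 114]
[229, 288, 27, 21] 319 25.5 [441.6, -245.0] [67.7, 43.9] 15.8 [103, 98, 96]
[256, 310, 20, 22] 317 20.6 [552.0, -253.3] [46.1, 63.7] 59.3 [61, 60, 55]
[195, 311, 27, 20] 334 20.2 [433.2, -363.3] [63.1, 47.6] 22.4 [56, 55, 51]
[225, 337, 26, 27] 358 25.3 [570.5, -372.1] [42.0, 67.6] 78.5 [104, 100, 97]
[300, 341, 23, 37] 717 90.8 [747.9, -273.5] [50.1, 53.3] 43.8 [64, 82, 47]
[247, 374, 31, 31] 482 25.4 [703.3, -404.5] [66.9, 45.1] 87.1 [66, 31, 80]
```

Call:
jog_arm(
  travel=[
    [-1.7,0,-40],
    [0,0,-40],
    [0,0,-40],
    [0,0,-40],
    [0,0,-8],
  ],
  rot=[
    [0,0,0],
    [0,0,0],
    [0,0,0],
    [0,0,0],
    [0,0,0],
  ],
)

```text
clock: 11.9
ee_pos: [0.5198, 0.0078, -0.0129]
ee_rot: [-3.137, 0.0, 1.632]
contact_force: [-0.5, 0.1, 0.3]
gripper_width: 0.498
finger_force: 0.0
```

Call:
jog_arm(
  travel=[
    [0,0,-4],
    [0,0,-3],
    [0,0,-3],
    [0,0,0],
    [0,0,0],
  ],
  rot=[
    [0,0,0],
    [0,0,0],
    [0,0,0],
    [0,0,0],
    [0,0,0],
  ],
)

```text
clock: 12.52
ee_pos: [0.5218, 0.008, -0.0205]
ee_rot: [3.141, -0.0, 1.632]
contact_force: [-0.7, 0.3, -0.5]
gripper_width: 0.502
finger_force: 0.0
```

Call:
jog_arm(
  travel=[
    [0,0,-2],
    [0,0,0],
    [0,0,0],
    [0,0,0],
    [0,0,0],
  ],
  rot=[
    [0,0,0],
    [0,0,0],
    [0,0,0],
    [0,0,0],
    [0,0,0],
  ],
  hand=0,
  grip_force=35,
)

```text
clock: 13.15
ee_pos: [0.5216, 0.008, -0.0229]
ee_rot: [3.142, 0.0, 1.632]
contact_force: [-0.4, -1.1, 0.1]
gripper_width: 0.198
finger_force: 35.0
```

Call:
jog_arm(
  travel=[
    [0,0,0],
    [0,0,0],
    [0,0,15],
    [0,0,20],
    [0,0,30],
  ],
  rot=[
    [0,0,0],
    [0,0,0],
    [0,0,0],
    [0,0,0],
    [0,0,0],
  ],
)

```text
clock: 13.78
ee_pos: [0.5211, 0.0079, 0.0432]
ee_rot: [-3.141, 0.0, 1.632]
contact_force: [0.9, 0.0, -0.4]
gripper_width: 0.199
finger_force: 35.0
```

Call:
jog_arm(
  travel=[
    [0,0,40],
    [0,0,40],
    [0,0,20],
    [0,0,0],
    [0,0,0],
  ],
  rot=[
    [0,0,0],
    [0,0,0],
    [0,0,0],
    [0,0,0],
    [0,0,0],
  ],
)

```text
clock: 14.4
ee_pos: [0.521, 0.0079, 0.1418]
ee_rot: [-3.141, 0.0, 1.632]
contact_force: [-0.5, 0.3, -1.5]
gripper_width: 0.197
finger_force: 35.0
```

```bash
python3 - <<'E'
from an import *
o=sensors.observe(); print(o['ee_pos'],o['clock'],o['gripper_width'])
p,d,c=snap('wrist','w3'); W=cloud(d,c); 
p2,d2,c2=snap('side','s3'); W2=cloud(d2,c2)
hsv=cv2.cvtColor(p,cv2.COLOR_RGB2HSV); H,S,V=[hsv[...,i].astype(int) for i in range(3)]
m=((H<6)|(H>174))&(S>170)&(V>70)&(W[...,0]<.6); q=W[m]*1000
print('ferrule',len(q),np.median(q,0).round(1),np.percentile(q,[3,97],axis=0).round(1))
# pot/rack from side
m=(W2[...,2]>.05)&(W2[...,2]<.066)&(abs(W2[...,0]-.411)<.07)&(abs(W2[...,1]-.368)<.08); q=W2[m]*1000
print('pot rim side',len(q),cv2.minEnclosingCircle(q[:,:2].astype(np.float32)))
cv2.imwrite('pics/w3s.png',np.hstack([cv2.resize(p[:,:,::-1],(400,300)),cv2.resize(p2[150:420,140:500,::-1],(400,300),interpolation=3)]))
E
```

```text
[0.52103315 0.00792373 0.14178961] 14.4 0.19689820777130587
ferrule 9935 [517.7  57.3 189.1] [[499.   38.6 186.9]
 [536.6  74.  190.4]]
pot rim side 373 ((411.0947570800781, 367.5909423828125), 52.53139877319336)
```

View pics/w3s.png

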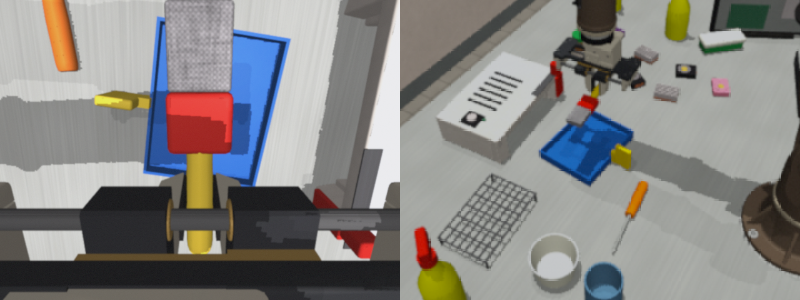

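The brush is held level, with the ferrule at (200,122) in the left half. The pot is at (555,262) in the right half, with the mug at (602,285). Carrying the brush to the pot.

Call:
jog_arm(
  travel=[
    [-17,40,20],
    [-17,43,20],
    [-17,43,10],
    [-17,43,10],
    [-17,43,0],
  ],
  rot=[
    [0,0,0],
    [0,0,0],
    [0,0,0],
    [0,0,0],
    [0,0,0],
  ],
)

```text
clock: 15.12
ee_pos: [0.436, 0.2213, 0.2021]
ee_rot: [3.142, 0.0, 1.632]
contact_force: [0.7, -0.1, -0.5]
gripper_width: 0.2
finger_force: 35.0
```

Call:
jog_arm(
  travel=[
    [-16,40,0],
    [0,0,0],
    [0,0,0],
    [0,0,0],
    [0,0,0],
  ],
  rot=[
    [0,0,0],
    [-5,-0.3,0],
    [-5,-0.3,0],
    [-5,-0.3,0],
    [-5,-0.3,0],
  ],
)

```text
clock: 15.75
ee_pos: [0.4204, 0.2598, 0.2014]
ee_rot: [-3.14, 0.353, 1.632]
contact_force: [0.7, -0.1, -0.8]
gripper_width: 0.196
finger_force: 35.0
```

Call:
jog_arm(
  travel=[
    [0,0,0],
    [0,0,0],
    [0,0,0],
    [0,0,0],
    [0,0,0],
  ],
  rot=[
    [-5,-0.3,0],
    [-5,-0.3,0],
    [-5,-0.3,0],
    [-5,-0.3,0],
    [0,0,0],
  ],
)

```text
clock: 16.38
ee_pos: [0.4195, 0.2609, 0.1999]
ee_rot: [-3.136, 0.702, 1.638]
contact_force: [0.7, 0.1, -1.4]
gripper_width: 0.198
finger_force: 35.0
```

```bash
cat > br.py <<'E'
from an import *
from scipy.spatial.transform import Rotation as Ro
o=sensors.observe(); t=o['ee_pos']*1000; R=Ro.from_euler('xyz',o['ee_rot']).as_matrix()
print('tcp',t.round(1),'toolx',R[:,0].round(3),'toolz',R[:,2].round(3),o['clock'],round(o['gripper_width'],3),o['contact_force'])
P={}
for cam in ['wrist','side']:
    p,d,c=snap(cam,'b_%s_%d'%(cam,o['clock']*100)); W=cloud(d,c); P[cam]=p
    hsv=cv2.cvtColor(p,cv2.COLOR_RGB2HSV); H,S,V=[hsv[...,i].astype(int) for i in range(3)]
    red=((H<6)|(H>174))&(S>170)&(V>60)&(np.linalg.norm(W*1000-t,axis=-1)<160); q=W[red]*1000
    print(cam,'ferrule',len(q),np.median(q,0).round(1))
    if cam=='wrist':
        # axis: ferrule top plane fit
        m=np.median(q,0); u,s,v=np.linalg.svd(q-m,full_matrices=False); n=v[2]*np.sign(v[2][2]); print('normal',n.round(3))
        b=np.cross(n,np.cross(R[:,0]*np.sign(R[1,0]),n)); b/=np.linalg.norm(b)
        print('axis',b.round(3),'tip est',(m-10*n+70*b).round(1),'grip est',(m-10*n-49*b).round(1))
        m2=(W[...,2]>.052)&(W[...,2]<.068)&(abs(W[...,0]-.414)<.07)&(abs(W[...,1]-.368)<.08)&(S<60); q=W[m2]*1000
        if len(q)>50: print('pot rim wrist',len(q),cv2.minEnclosingCircle(q[:,:2].astype(np.float32)))
E
python3 - <<'E'
from br import *
cv2.imwrite('pics/b1.png',np.hstack([cv2.resize(P['wrist'][:,:,::-1],(400,300)),cv2.resize(P['side'][150:450,140:540,::-1],(400,300))]))
E
```

```text
tcp [419.5 260.9 199.9] toolx [-0.051  0.762 -0.646] toolz [ 0.038 -0.644 -0.764] 16.375 0.198 [ 0.65421651  0.07879441 -1.35636488]
wrist ferrule 9834 [415.  328.5 204.4]
normal [-0.046  0.661  0.749]
axis [-0.05   0.747 -0.663] tip est [411.9 374.2 150.5] grip est [417.9 285.3 229.3]
side ferrule 103 [403.6 332.7 198. ]
```

View pics/b1.png

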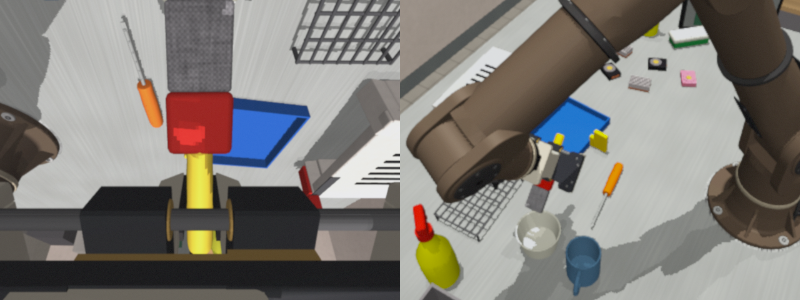

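The brush is tilted 40° and pointing down. Its tip is estimated at (412,374,150), over the pot. Lowering to dip.

Call:
jog_arm(
  travel=[
    [1,8,-30],
    [0,0,-30],
    [0,0,-30],
    [0,0,-20],
    [0,0,-8],
  ],
  rot=[
    [0,0,0],
    [0,0,0],
    [0,0,0],
    [0,0,0],
    [0,0,0],
  ],
)

```text
clock: 17.1
ee_pos: [0.4218, 0.2674, 0.0838]
ee_rot: [-3.14, 0.699, 1.631]
contact_force: [-0.9, 0.3, -0.4]
gripper_width: 0.2
finger_force: 35.0
```

Call:
jog_arm(
  travel=[
    [0,0,0],
    [0,0,-3],
    [0,0,0],
    [0,0,0],
    [0,0,0],
  ],
  rot=[
    [0,0,0],
    [0,0,0],
    [0,0,0],
    [0,0,0],
    [0,0,0],
  ],
)

```text
clock: 17.73
ee_pos: [0.4217, 0.2681, 0.0813]
ee_rot: [-3.141, 0.699, 1.632]
contact_force: [-0.1, 0.1, -0.2]
gripper_width: 0.198
finger_force: 35.0
```

```bash
python3 - <<'E'
from br import *
cv2.imwrite('pics/b2.png',np.hstack([cv2.resize(P['wrist'][:,:,::-1],(400,300)),cv2.resize(P['side'][300:450,200:400,::-1],(400,300))]))
E
```

```text
tcp [421.7 268.1  81.3] toolx [-0.047  0.764 -0.644] toolz [ 0.039 -0.642 -0.765] 17.725 0.198 [-0.07155668  0.13980176 -0.16467214]
wrist ferrule 9812 [417.2 335.8  86. ]
normal [-0.043  0.658  0.752]
axis [-0.046  0.75  -0.66 ] tip est [414.4 381.7  32.3] grip est [419.8 292.4 110.8]
pot rim wrist 16536 ((412.2738037109375, 365.7153015136719), 52.073055267333984)
side ferrule 40 [400.6 343.8  76.5]
```

View pics/b2.png

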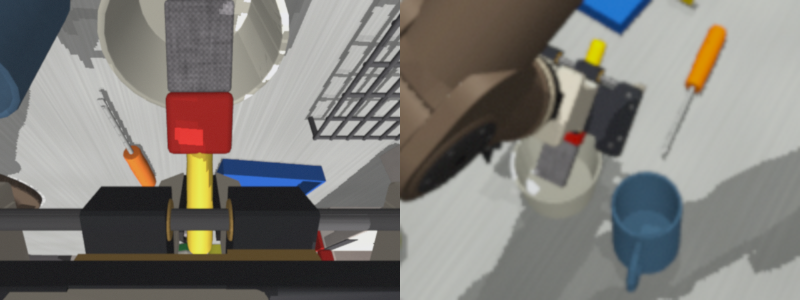

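The tip is inside the pot, at (200,45) in the left half, with z about 32. I'll go 4 mm deeper, hold, then lift and go to the rack.

Call:
jog_arm(
  travel=[
    [0,0,-4],
    [0,0,0],
    [0,0,0],
    [0,0,20],
    [0,0,30],
  ],
  rot=[
    [0,0,0],
    [0,0,0],
    [0,0,0],
    [0,0,0],
    [0,0,0],
  ],
)

```text
clock: 18.45
ee_pos: [0.4214, 0.2677, 0.1284]
ee_rot: [-3.14, 0.7, 1.633]
contact_force: [-0.3, 0.1, -0.3]
gripper_width: 0.2
finger_force: 35.0
```

Call:
jog_arm(
  travel=[
    [0,0,35],
    [0,0,35],
    [0,0,10],
    [15,4,0],
    [20,4,0],
  ],
  rot=[
    [0,0,0],
    [0,0,0],
    [5,0.3,0],
    [5,0.3,0],
    [5,0.3,0],
  ],
)

```text
clock: 19.08
ee_pos: [0.4569, 0.2766, 0.2092]
ee_rot: [3.14, 0.433, 1.632]
contact_force: [0.2, -0.2, -1.4]
gripper_width: 0.196
finger_force: 35.0
```

Call:
jog_arm(
  travel=[
    [30,6,0],
    [30,6,0],
    [30,6,0],
    [30,6,0],
    [33,8,0],
  ],
  rot=[
    [5,0.3,0],
    [5,0.3,0],
    [5,0.3,0],
    [5,0.3,0],
    [5,0.3,0],
  ],
)

```text
clock: 19.7
ee_pos: [0.6105, 0.3079, 0.2093]
ee_rot: [3.14, -0.003, 1.632]
contact_force: [0.4, 0.4, -1.1]
gripper_width: 0.197
finger_force: 35.0
```

Call:
jog_arm(
  travel=[
    [0,0,0],
    [0,0,0],
    [0,0,0],
  ],
  rot=[
    [0,0,0],
    [0,0,0],
    [0,0,0],
  ],
)

```text
clock: 20.08
ee_pos: [0.6084, 0.3091, 0.2077]
ee_rot: [-3.141, -0.0, 1.634]
contact_force: [-0.1, 0.5, -1.9]
gripper_width: 0.2
finger_force: 35.0
```

```bash
python3 - <<'E'
from br import *
p,d,c=snap('wrist'); W=cloud(d,c)
m=(W[...,2]>.022)&(W[...,2]<.04)&(W[...,0]>.5)&(W[...,0]<.71)&(W[...,1]>.2)&(W[...,1]<.5)
q=W[m]*1000; print('rack wrist',len(q),cv2.minAreaRect(q[:,:2].astype(np.float32)),np.percentile(q[:,2],[5,50,95]))
p,d,c=snap('side'); W=cloud(d,c)
m=(W[...,2]>.022)&(W[...,2]<.04)&(W[...,0]>.5)&(W[...,0]<.71)&(W[...,1]>.2)&(W[...,1]<.5)
q=W[m]*1000; print('rack side',len(q),cv2.minAreaRect(q[:,:2].astype(np.float32)))
E
```

```text
tcp [608.4 309.1 207.7] toolx [-0.063  0.998  0.   ] toolz [-0.  0. -1.] 20.075 0.2 [-0.0871587   0.46183464 -1.85828656]
wrist ferrule 9905 [605.1 358.4 255. ]
normal [-0.004  0.023  1.   ]
axis [-0.063  0.998 -0.023] tip est [600.7 428.  243.4] grip est [608.2 309.3 246.1]
pot rim wrist 3189 ((412.26666259765625, 366.0555114746094), 52.21331024169922)
side ferrule 281 [598.6 359.8 252.6]
rack wrist 3273 ((607.220458984375, 342.3179626464844), (130.6309051513672, 200.54763793945312), 3.2823238372802734) [27.75919035 29.93080367 31.64710669]
rack side 1500 ((616.5176391601562, 320.4462890625), (151.59378051757812, 248.7909393310547), 3.2303895950317383)
```

Call:
jog_arm(
  travel=[
    [0,0,-45],
    [0,0,-45],
    [0,0,-45],
    [0,0,-40],
    [0,0,-15],
  ],
  rot=[
    [0,0,0],
    [0,0,0],
    [0,0,0],
    [0,0,0],
    [0,0,0],
  ],
)

```text
clock: 20.9
ee_pos: [0.6079, 0.3073, 0.0147]
ee_rot: [-3.138, 0.002, 1.632]
contact_force: [0.7, 0.2, -0.1]
gripper_width: 0.196
finger_force: 35.0
```

Call:
jog_arm(
  travel=[
    [0,0,-6],
    [0,0,-4],
    [0,0,-3],
    [0,0,0],
    [0,0,0],
  ],
  rot=[
    [0,0,0],
    [0,0,0],
    [0,0,0],
    [0,0,0],
    [0,0,0],
  ],
)

```text
clock: 21.52
ee_pos: [0.6099, 0.3081, 0.0047]
ee_rot: [3.141, -0.0, 1.632]
contact_force: [-0.5, 0.8, -0.8]
gripper_width: 0.195
finger_force: 35.0
```

Call:
jog_arm(
  travel=[
    [0,0,-2],
    [0,0,0],
    [0,0,0],
    [0,0,0],
    [0,0,0],
  ],
  rot=[
    [0,0,0],
    [0,0,0],
    [0,0,0],
    [0,0,0],
    [0,0,0],
  ],
  hand=0.55,
)

```text
clock: 22.15
ee_pos: [0.6097, 0.3079, 0.0022]
ee_rot: [3.141, 0.0, 1.632]
contact_force: [-0.4, 1.3, -0.7]
gripper_width: 0.549
finger_force: 0.0
```

Call:
jog_arm(
  travel=[
    [0,0,20],
    [0,0,40],
    [0,0,45],
    [0,0,45],
    [0,0,45],
  ],
  rot=[
    [0,0,0],
    [0,0,0],
    [0,0,0],
    [0,0,0],
    [0,0,0],
  ],
)

```text
clock: 22.78
ee_pos: [0.6096, 0.308, 0.2005]
ee_rot: [3.14, -0.001, 1.632]
contact_force: [0.9, 0.2, -0.0]
gripper_width: 0.55
finger_force: 0.0
```

```bash
python3 - <<'E'
from an import *
p,d,c=snap('wrist'); W=cloud(d,c); an(W,p); print(sensors.observe()['ee_pos'])
E
```

```text
ferrule 1999 px [296 129  47  45] med [606.7 356.2  50.9] z97 52.4 rect [606.7 355.1] [40.3 38.1] 4.2
brushhandle 1580 px [309 174  21  84] med [610.1 297.3  49.4] z97 51.6 rect [610.  295.5] [19.2 80. ] 3.5
rim 109 px [308 370   9  36] med [614.2  90.1  27.2] z97 28.7 rect [614.6  89.7] [48.9  2.9] 84.8
dryertop 472 px [580 370  19  41] med [876.6 152.9  86.2] z97 87.4 rect [876.9 150.3] [14.3 47.3] 5.1
[0.61210616 0.30973306 0.20751737]
```

Call:
jog_arm(
  travel=[
    [-14,-47,0],
    [-14,-47,0],
    [-14,-47,0],
    [-14,-47,0],
    [-14,-47,0],
  ],
  rot=[
    [0,0,-6.8],
    [0,0,-6.8],
    [0,0,-6.8],
    [0,0,-6.8],
    [0,0,-6.8],
  ],
  hand=1,
)

```text
clock: 23.45
ee_pos: [0.5393, 0.0716, 0.1986]
ee_rot: [3.14, -0.002, 1.035]
contact_force: [-0.0, -0.9, -0.5]
gripper_width: 0.988
finger_force: 0.0
```

Call:
jog_arm(
  travel=[
    [-14,-47,0],
    [-14,-47,0],
    [-14,-47,0],
    [-14,-47,0],
    [-14,-47,0],
  ],
  rot=[
    [0,0,-6.8],
    [0,0,-6.8],
    [0,0,-6.8],
    [0,0,-6.8],
    [0,0,-6.8],
  ],
)

```text
clock: 24.08
ee_pos: [0.4693, -0.1633, 0.1985]
ee_rot: [3.141, -0.002, 0.441]
contact_force: [1.3, 0.1, -0.5]
gripper_width: 1.001
finger_force: 0.0
```

Call:
jog_arm(
  travel=[
    [-14,-47,0],
    [-14,-47,0],
    [-10,-47,0],
    [0,0,0],
    [0,0,0],
  ],
  rot=[
    [0,0,-6.8],
    [0,0,-6.8],
    [0,0,-6.8],
    [0,0,0],
    [0,0,0],
  ],
)

```text
clock: 24.7
ee_pos: [0.432, -0.3023, 0.1978]
ee_rot: [-3.141, -0.001, 0.09]
contact_force: [0.3, 1.2, 0.8]
gripper_width: 0.999
finger_force: 0.0
```

```bash
cat > parts.py <<'E'
from an import *
o=sensors.observe(); print(o['ee_pos'].round(4),o['ee_rot'].round(3),o['clock'])
p,d,c=snap('wrist','parts_%d'%(o['clock']*100)); W=cloud(d,c)
W[380:]=np.nan
for b in blobs(W,p,hmax=.04,xr=(.35,.8),yr=(-.5,-.15)):
    if b[1]>300: print(*b)
E
python3 parts.py; ls -t pics | head -1
```

```text
[ 0.432  -0.3023  0.1978] [-3.141e+00 -1.000e-03  9.000e-02] 24.7
[377, 6, 71, 93] 3782 25.7 [567.9, -372.0] [40.4, 66.6] 80.4 [145, 132, 134]
[236, 18, 80, 91] 3924 20.4 [548.6, -252.7] [46.3, 62.5] 58.6 [61, 59, 59]
[529, 75, 35, 57] 936 37.4 [537.2, -494.9] [46.4, 9.1] 1.0 [75, 74, 24]
[231, 147, 56, 76] 2832 25.6 [439.1, -243.7] [66.4, 40.3] 14.0 [113, 103, 102]
[350, 167, 61, 72] 2914 20.4 [430.6, -363.7] [62.6, 46.1] 23.4 [49, 48, 49]
[489, 207, 42, 56] 562 39.2 [416.7, -486.8] [25.8, 56.5] 89.4 [83, 83, 79]
parts_2470.png
```

The brush lies flat on the rack. The parts are at sinks (439,-244) and (568,-372), fans (549,-253) and (431,-364), all clear of the pink and purple look-alikes. Picking sink 1.

Call:
jog_arm(
  travel=[
    [7,29,-40],
    [0,29.6,-45],
    [0,0,-45],
    [0,0,-45],
    [0,0,-30],
  ],
  rot=[
    [0,0,4.4],
    [0,0,4.4],
    [0,0,0],
    [0,0,0],
    [0,0,0],
  ],
  hand=1,
)

```text
clock: 25.38
ee_pos: [0.4388, -0.2421, -0.0093]
ee_rot: [-3.14, 0.0, 0.246]
contact_force: [0.7, 0.9, 1.2]
gripper_width: 0.999
finger_force: 0.0
```

Call:
jog_arm(
  travel=[
    [0,0,-12],
    [0,0,-6],
    [0,0,0],
    [0,0,0],
  ],
  rot=[
    [0,0,0],
    [0,0,0],
    [0,0,0],
    [0,0,0],
  ],
)

```text
clock: 25.88
ee_pos: [0.4394, -0.2447, -0.0249]
ee_rot: [3.141, -0.001, 0.243]
contact_force: [0.2, 0.6, 1.5]
gripper_width: 1.003
finger_force: 0.0
```

Call:
jog_arm(
  travel=[
    [0,0,0],
    [0,0,0],
    [0,0,0],
    [0,0,0],
    [0,0,0],
  ],
  rot=[
    [0,0,0],
    [0,0,0],
    [0,0,0],
    [0,0,0],
    [0,0,0],
  ],
  hand=0,
  grip_force=30,
)

```text
clock: 26.5
ee_pos: [0.4386, -0.2444, -0.0259]
ee_rot: [-3.142, 0.0, 0.243]
contact_force: [0.1, 1.0, -0.3]
gripper_width: 0.505
finger_force: 0.0
```

Call:
jog_arm(
  travel=[
    [0,0,0],
    [0,0,20],
    [0,0,40],
    [0,0,40],
    [0,0,0],
  ],
  rot=[
    [0,0,0],
    [0,0,0],
    [0,0,0],
    [0,0,0],
    [0,0,0],
  ],
)

```text
clock: 27.12
ee_pos: [0.4405, -0.2453, 0.0767]
ee_rot: [3.139, -0.004, 0.242]
contact_force: [0.3, 0.1, -1.5]
gripper_width: 0.433
finger_force: 30.0
```

Call:
jog_arm(
  travel=[
    [8.9,40.4,0],
    [8.9,40.4,0],
    [8.9,40.4,0],
    [8.9,40.4,0],
    [8.9,40.4,0],
  ],
  rot=[
    [0,0,-3.2],
    [0,0,-3.2],
    [0,0,-3.2],
    [0,0,-3.2],
    [0,0,-3.2],
  ],
)

```text
clock: 27.75
ee_pos: [0.4826, -0.0411, 0.0731]
ee_rot: [3.141, 0.001, -0.039]
contact_force: [-0.1, -0.2, -1.0]
gripper_width: 0.432
finger_force: 30.0
```

Call:
jog_arm(
  travel=[
    [8.9,40.4,0],
    [0,0,-40],
    [0,0,-40],
    [0,0,-9],
    [0,0,0],
  ],
  rot=[
    [0,0,-3.2],
    [0,0,0],
    [0,0,0],
    [0,0,0],
    [0,0,0],
  ],
)

```text
clock: 28.38
ee_pos: [0.4915, -0.0024, -0.0152]
ee_rot: [3.141, 0.002, -0.093]
contact_force: [0.1, -0.1, 0.2]
gripper_width: 0.436
finger_force: 30.0
```

Call:
jog_arm(
  travel=[
    [0,0,-3],
    [0,0,-2],
    [0,0,0],
  ],
  rot=[
    [0,0,0],
    [0,0,0],
    [0,0,0],
  ],
)

```text
clock: 28.75
ee_pos: [0.4924, -0.002, -0.0194]
ee_rot: [-3.141, -0.001, -0.093]
contact_force: [-0.1, 0.3, -0.3]
gripper_width: 0.431
finger_force: 30.0
```

Call:
jog_arm(
  travel=[
    [0,0,0],
    [0,0,0],
    [0,0,20],
    [0,0,40],
    [0,0,40],
  ],
  rot=[
    [0,0,0],
    [0,0,0],
    [0,0,0],
    [0,0,0],
    [0,0,0],
  ],
  hand=0.58,
)

```text
clock: 29.38
ee_pos: [0.4917, -0.0021, 0.0812]
ee_rot: [3.141, 0.001, -0.093]
contact_force: [0.3, 0.7, -0.6]
gripper_width: 0.576
finger_force: 0.0
```

Call:
jog_arm(
  travel=[
    [9.4,-41.8,10],
    [9.4,-41.8,10],
    [9.4,-41.8,0],
    [9.4,-41.8,0],
    [9.4,-41.8,0],
  ],
  rot=[
    [0,0,-4.4],
    [0,0,-4.4],
    [0,0,-4.4],
    [0,0,-4.4],
    [0,0,-4.4],
  ],
  hand=1,
)

```text
clock: 30.0
ee_pos: [0.5392, -0.2123, 0.1003]
ee_rot: [-3.141, -0.0, -0.479]
contact_force: [0.6, -0.2, -0.4]
gripper_width: 0.994
finger_force: 0.0
```

Call:
jog_arm(
  travel=[
    [9.2,-41.7,0],
    [0,0,-40],
    [0,0,-40],
    [0,0,-25],
    [0,0,0],
  ],
  rot=[
    [0,0,-4.1],
    [0,0,0],
    [0,0,0],
    [0,0,0],
    [0,0,0],
  ],
)

```text
clock: 30.62
ee_pos: [0.5467, -0.252, -0.0065]
ee_rot: [3.141, 0.004, -0.548]
contact_force: [1.0, -0.1, 0.6]
gripper_width: 0.998
finger_force: 0.0
```

```bash
python3 - <<'E'
from an import *
print(sensors.observe()['ee_pos'].round(4),sensors.observe()['ee_rot'].round(3))
for cam in ['scene','side','wrist']:
    p,d,c=snap(cam); W=cloud(d,c); print(cam)
    if cam=='wrist': W[330:]=np.nan; an(W,p)
    for b in blobs(W,p,hmax=.05,xr=(.35,.72),yr=(-.5,.15)): 
        if 150<b[1]<9000: print(*b)
E
```

```text
[ 0.5467 -0.252  -0.0065] [ 3.141  0.004 -0.548]
scene
[290, 234, 80, 60] 1152 28.9 [509.1, 39.2] [201.1, 213.9] 85.2 [32, 59, 82]
[270, 309, 20, 24] 333 22.1 [584.5, -230.8] [45.8, 62.7] 57.5 [48, 48, 43]
[195, 311, 27, 20] 336 20.3 [433.5, -365.0] [63.8, 48.5] 22.6 [57, 56, 51]
[225, 337, 26, 26] 359 24.9 [569.8, -371.7] [41.7, 67.9] 79.1 [105, 101, 98]
[247, 374, 29, 29] 398 25.2 [700.7, -404.4] [68.7, 39.5] 88.3 [67, 32, 82]
side
[388, 207, 19, 12] 199 19.4 [429.9, -360.9] [59.7, 50.9] 23.0 [90, 87, 74]
[328, 214, 22, 15] 177 38.6 [574.0, -206.0] [17.0, 25.7] 53.1 [58, 47, 45]
[265, 245, 86, 70] 1342 28.0 [506.2, 40.8] [202.8, 211.1] 85.2 [43, 98, 123]
wrist
[420, 277, 56, 53] 1036 48.7 [526.5, -297.8] [12.0, 25.8] 19.2 [40, 39, 39]
```

Fan 1 was knocked aside, to about (581,-230). Rising and re-measuring with the wrist camera.

Call:
jog_arm(
  travel=[
    [0,0,40],
    [0,0,40],
    [-20,0,40],
    [-20,0,20],
    [0,0,0],
  ],
  rot=[
    [0,0,0],
    [0,0,0],
    [0,0,0],
    [0,0,0],
    [0,0,0],
  ],
)

```text
clock: 31.4
ee_pos: [0.5086, -0.2538, 0.1382]
ee_rot: [-3.14, -0.005, -0.55]
contact_force: [0.5, -0.3, 0.3]
gripper_width: 1.0
finger_force: 0.0
```

```bash
python3 parts.py
```

```text
[ 0.5086 -0.2538  0.1382] [-3.14  -0.005 -0.55 ] 31.4
[567, 0, 53, 39] 1218 36.9 [528.5, -493.6] [30.3, 5.0] 14.6 [78, 77, 26]
[371, 10, 82, 112] 5503 25.7 [567.8, -371.8] [40.9, 66.2] 80.4 [125, 123, 125]
[216, 113, 62, 79] 4595 20.3 [581.2, -229.9] [46.3, 61.7] 58.5 [57, 55, 57]
[608, 128, 32, 51] 1007 37.7 [423.9, -481.6] [11.7, 33.1] 70.9 [44, 57, 45]
[431, 180, 93, 84] 4078 20.4 [430.7, -363.2] [62.9, 46.1] 23.4 [48, 47, 48]
```

Call:
jog_arm(
  travel=[
    [36,12,0],
    [36.6,11.5,-10],
    [0,0,-45],
    [0,0,-45],
    [0,0,-40],
  ],
  rot=[
    [0,0,0],
    [0,0,0],
    [0,0,0],
    [0,0,0],
    [0,0,0],
  ],
)

```text
clock: 32.08
ee_pos: [0.581, -0.2283, -0.0075]
ee_rot: [3.141, 0.001, -0.547]
contact_force: [1.2, 0.1, 0.3]
gripper_width: 1.003
finger_force: 0.0
```

Call:
jog_arm(
  travel=[
    [0,0,-15],
    [0,0,-10],
    [0,0,0],
    [0,0,0],
  ],
  rot=[
    [0,0,0],
    [0,0,0],
    [0,0,0],
    [0,0,0],
  ],
)

```text
clock: 32.58
ee_pos: [0.5818, -0.2296, -0.0286]
ee_rot: [-3.141, -0.002, -0.548]
contact_force: [-0.2, 0.9, 0.2]
gripper_width: 1.001
finger_force: 0.0
```

Call:
jog_arm(
  travel=[
    [0,0,0],
    [0,0,0],
    [0,0,0],
    [0,0,0],
    [0,0,0],
  ],
  rot=[
    [0,0,0],
    [0,0,0],
    [0,0,0],
    [0,0,0],
    [0,0,0],
  ],
  hand=0,
)

```text
clock: 33.2
ee_pos: [0.5808, -0.2293, -0.0299]
ee_rot: [3.142, 0.0, -0.548]
contact_force: [0.2, 0.2, 0.2]
gripper_width: 0.506
finger_force: 0.0
```

Call:
jog_arm(
  travel=[
    [0,0,0],
    [0,0,20],
    [0,0,40],
    [0,0,40],
    [0,0,0],
  ],
  rot=[
    [0,0,0],
    [0,0,0],
    [0,0,0],
    [0,0,0],
    [0,0,0],
  ],
)

```text
clock: 33.83
ee_pos: [0.5833, -0.2305, 0.0748]
ee_rot: [-3.14, -0.007, -0.548]
contact_force: [0.1, -0.1, -1.5]
gripper_width: 0.494
finger_force: 30.0
```

Call:
jog_arm(
  travel=[
    [-2.5,36.7,0],
    [-2.5,36.7,0],
    [-2.5,36.7,0],
    [-2.5,36.7,0],
    [-2.5,36.7,0],
  ],
  rot=[
    [0,0,4.4],
    [0,0,4.4],
    [0,0,4.4],
    [0,0,4.4],
    [0,0,4.3],
  ],
)

```text
clock: 34.45
ee_pos: [0.5678, -0.0445, 0.0703]
ee_rot: [3.142, 0.0, -0.163]
contact_force: [-0.0, 0.4, -0.8]
gripper_width: 0.498
finger_force: 30.0
```

Call:
jog_arm(
  travel=[
    [-2.5,36.8,0],
    [0,0,-40],
    [0,0,-35],
    [0,0,-12],
    [0,0,0],
  ],
  rot=[
    [0,0,4.3],
    [0,0,0],
    [0,0,0],
    [0,0,0],
    [0,0,0],
  ],
)

```text
clock: 35.08
ee_pos: [0.5654, -0.0092, -0.017]
ee_rot: [3.141, 0.001, -0.091]
contact_force: [1.2, -0.2, -0.9]
gripper_width: 0.502
finger_force: 30.0
```

Call:
jog_arm(
  travel=[
    [0,0,-4],
    [0,0,-3],
    [0,0,0],
  ],
  rot=[
    [0,0,0],
    [0,0,0],
    [0,0,0],
  ],
)

```text
clock: 35.45
ee_pos: [0.566, -0.0089, -0.0235]
ee_rot: [-3.141, -0.0, -0.091]
contact_force: [-0.8, 0.6, 0.2]
gripper_width: 0.497
finger_force: 30.0
```

Call:
jog_arm(
  travel=[
    [0,0,0],
    [0,0,0],
    [0,0,20],
    [0,0,40],
    [0,0,40],
  ],
  rot=[
    [0,0,0],
    [0,0,0],
    [0,0,0],
    [0,0,0],
    [0,0,0],
  ],
  hand=0.6,
)

```text
clock: 36.08
ee_pos: [0.5655, -0.009, 0.0772]
ee_rot: [3.141, 0.001, -0.091]
contact_force: [0.9, 1.2, 1.6]
gripper_width: 0.598
finger_force: 0.0
```

Call:
jog_arm(
  travel=[
    [0.2,-45.4,10],
    [0.2,-45.4,10],
    [0.3,-45.4,10],
    [0.3,-45.4,0],
    [0.2,-45.4,0],
  ],
  rot=[
    [0,0,-0.9],
    [0,0,-0.9],
    [0,0,-0.9],
    [0,0,-0.9],
    [0,0,-0.8],
  ],
  hand=1,
)

```text
clock: 36.7
ee_pos: [0.567, -0.2373, 0.1065]
ee_rot: [-3.142, -0.001, -0.168]
contact_force: [-0.3, -0.2, 0.8]
gripper_width: 1.0
finger_force: 0.0
```

Call:
jog_arm(
  travel=[
    [0.2,-45.4,0],
    [0.3,-45.4,0],
    [0.2,-45.2,0],
    [0,0,0],
    [0,0,0],
  ],
  rot=[
    [0,0,0],
    [0,0,0],
    [0,0,0],
    [0,0,0],
    [0,0,0],
  ],
)

```text
clock: 37.33
ee_pos: [0.5677, -0.3712, 0.1058]
ee_rot: [-3.141, 0.0, -0.168]
contact_force: [-0.4, 0.3, -0.3]
gripper_width: 0.999
finger_force: 0.0
```

```bash
python3 - <<'E'
from an import *
print(sensors.observe()['ee_pos'].round(4),sensors.observe()['ee_rot'].round(3))
p,d,c=snap('scene'); W=cloud(d,c)
for b in blobs(W,p,hmax=.05,xr=(.35,.75),yr=(-.5,.15)): 
    if 150<b[1]<9000: print(*b)
E
```

```text
[ 0.5677 -0.3712  0.1058] [-3.141  0.    -0.168]
[290, 234, 80, 60] 1428 28.3 [511.3, 39.3] [200.9, 211.8] 85.4 [33, 54, 74]
[225, 337, 26, 27] 359 24.9 [571.0, -371.4] [40.9, 67.4] 79.3 [78, 73, 72]
[247, 374, 31, 30] 477 25.1 [702.4, -404.5] [67.5, 42.9] 85.9 [64, 30, 79]
```

Call:
jog_arm(
  travel=[
    [0,0,-40],
    [0,0,-40],
    [0,0,-35],
    [0,0,-12],
    [0,0,-6],
  ],
  rot=[
    [0,0,0],
    [0,0,0],
    [0,0,0],
    [0,0,0],
    [0,0,0],
  ],
)

```text
clock: 38.0
ee_pos: [0.5683, -0.3711, -0.0267]
ee_rot: [-3.141, -0.0, -0.166]
contact_force: [-0.6, 0.6, 0.1]
gripper_width: 1.002
finger_force: 0.0
```

Call:
jog_arm(
  travel=[
    [0,0,0],
    [0,0,0],
    [0,0,0],
    [0,0,0],
    [0,0,0],
  ],
  rot=[
    [0,0,0],
    [0,0,0],
    [0,0,0],
    [0,0,0],
    [0,0,0],
  ],
  hand=0,
)

```text
clock: 38.62
ee_pos: [0.5678, -0.3719, -0.0267]
ee_rot: [3.142, -0.0, -0.168]
contact_force: [0.1, -0.3, -0.4]
gripper_width: 0.502
finger_force: 0.0
```

Call:
jog_arm(
  travel=[
    [0,0,0],
    [0,0,20],
    [0,0,40],
    [0,0,40],
    [0,0,0],
  ],
  rot=[
    [0,0,0],
    [0,0,0],
    [0,0,0],
    [0,0,0],
    [0,0,0],
  ],
)

```text
clock: 39.25
ee_pos: [0.57, -0.3739, 0.0782]
ee_rot: [3.139, -0.007, -0.168]
contact_force: [0.9, 0.5, -0.9]
gripper_width: 0.436
finger_force: 30.0
```

Call:
jog_arm(
  travel=[
    [0.6,45,0],
    [0.6,45,0],
    [0.6,45,0],
    [0.6,45,0],
    [0.6,45,0],
  ],
  rot=[
    [0,0,0.9],
    [0,0,0.9],
    [0,0,0.9],
    [0,0,0.9],
    [0,0,0.8],
  ],
)

```text
clock: 39.88
ee_pos: [0.5703, -0.1454, 0.0732]
ee_rot: [-3.142, 0.0, -0.09]
contact_force: [-0.2, 1.3, -1.1]
gripper_width: 0.434
finger_force: 30.0
```

Call:
jog_arm(
  travel=[
    [0.6,45,0],
    [0.6,45,0],
    [0.6,45,0],
    [0.6,45,0],
    [0.6,45.3,0],
  ],
  rot=[
    [0,0,0],
    [0,0,0],
    [0,0,0],
    [0,0,0],
    [0,0,0],
  ],
)

```text
clock: 40.5
ee_pos: [0.5733, 0.0797, 0.0733]
ee_rot: [3.141, 0.0, -0.091]
contact_force: [-0.4, 0.2, -0.5]
gripper_width: 0.43
finger_force: 30.0
```

Call:
jog_arm(
  travel=[
    [0,0,-40],
    [0,0,-35],
    [0,0,-12],
    [0,0,-4],
    [0,0,-3],
  ],
  rot=[
    [0,0,0],
    [0,0,0],
    [0,0,0],
    [0,0,0],
    [0,0,0],
  ],
)

```text
clock: 41.12
ee_pos: [0.5746, 0.0783, -0.0199]
ee_rot: [-3.141, -0.002, -0.091]
contact_force: [0.5, -0.9, -0.8]
gripper_width: 0.433
finger_force: 30.0
```

Call:
jog_arm(
  travel=[
    [0,0,0],
    [0,0,0],
  ],
  rot=[
    [0,0,0],
    [0,0,0],
  ],
)

```text
clock: 41.38
ee_pos: [0.5742, 0.0785, -0.0202]
ee_rot: [-3.141, -0.001, -0.091]
contact_force: [0.5, 0.6, -1.2]
gripper_width: 0.432
finger_force: 30.0
```

Call:
jog_arm(
  travel=[
    [0,0,0],
    [0,0,0],
    [0,0,20],
    [0,0,40],
    [0,0,40],
  ],
  rot=[
    [0,0,0],
    [0,0,0],
    [0,0,0],
    [0,0,0],
    [0,0,0],
  ],
  hand=0.58,
)

```text
clock: 42.0
ee_pos: [0.5734, 0.0783, 0.0801]
ee_rot: [3.141, 0.001, -0.091]
contact_force: [0.1, 0.3, 0.1]
gripper_width: 0.577
finger_force: 0.0
```

Call:
jog_arm(
  travel=[
    [-14.3,-44.2,20],
    [-14.3,-44.2,20],
    [-14.3,-44.2,20],
    [-14.3,-44.2,0],
    [-14.3,-44.2,0],
  ],
  rot=[
    [0,0,2.9],
    [0,0,2.9],
    [0,0,2.9],
    [0,0,2.9],
    [0,0,2.9],
  ],
  hand=1,
)

```text
clock: 42.62
ee_pos: [0.5018, -0.144, 0.1397]
ee_rot: [3.141, -0.001, 0.164]
contact_force: [0.7, -0.2, 0.4]
gripper_width: 0.994
finger_force: 0.0
```

Call:
jog_arm(
  travel=[
    [-14.3,-44.2,0],
    [-14.3,-44.2,0],
    [-14.3,-44.2,0],
    [0,0,0],
    [0,0,0],
  ],
  rot=[
    [0,0,2.9],
    [0,0,2.9],
    [0,0,2.9],
    [0,0,2.9],
    [0,0,2.5],
  ],
)

```text
clock: 43.25
ee_pos: [0.4588, -0.276, 0.1392]
ee_rot: [3.142, 0.0, 0.408]
contact_force: [-0.2, 0.3, -0.7]
gripper_width: 1.0
finger_force: 0.0
```

```bash
python3 parts.py
```

```text
[ 0.4588 -0.276   0.1392] [3.142 0.    0.408] 43.25
[578, 0, 62, 33] 1175 25.3 [685.8, -415.5] [38.8, 14.3] 87.5 [43, 24, 51]
[574, 204, 60, 59] 1533 37.3 [538.1, -495.0] [9.9, 47.4] 89.9 [77, 76, 25]
[369, 241, 57, 69] 3604 20.4 [431.0, -363.5] [62.0, 46.4] 23.5 [38, 37, 39]
```

Call:
jog_arm(
  travel=[
    [-14,-43.7,0],
    [-14,-43.7,0],
    [0,0,-40],
    [0,0,-45],
    [0,0,-40],
  ],
  rot=[
    [0,0,0],
    [0,0,0],
    [0,0,0],
    [0,0,0],
    [0,0,0],
  ],
)

```text
clock: 43.92
ee_pos: [0.4312, -0.3625, 0.0129]
ee_rot: [3.141, -0.0, 0.408]
contact_force: [0.8, 0.9, 0.0]
gripper_width: 1.001
finger_force: 0.0
```

Call:
jog_arm(
  travel=[
    [0,0,-25],
    [0,0,-10],
    [0,0,-7],
    [0,0,0],
    [0,0,0],
  ],
  rot=[
    [0,0,0],
    [0,0,0],
    [0,0,0],
    [0,0,0],
    [0,0,0],
  ],
)

```text
clock: 44.55
ee_pos: [0.4319, -0.363, -0.027]
ee_rot: [3.14, -0.001, 0.408]
contact_force: [0.6, 0.6, 0.2]
gripper_width: 0.999
finger_force: 0.0
```

Call:
jog_arm(
  travel=[
    [0,0,0],
    [0,0,0],
    [0,0,0],
    [0,0,0],
    [0,0,0],
  ],
  rot=[
    [0,0,0],
    [0,0,0],
    [0,0,0],
    [0,0,0],
    [0,0,0],
  ],
  hand=0,
)

```text
clock: 45.18
ee_pos: [0.4313, -0.3626, -0.0279]
ee_rot: [3.142, 0.0, 0.408]
contact_force: [0.2, -0.4, -0.8]
gripper_width: 0.504
finger_force: 0.0
```

Call:
jog_arm(
  travel=[
    [0,0,0],
    [0,0,20],
    [0,0,40],
    [0,0,40],
    [0,0,0],
  ],
  rot=[
    [0,0,0],
    [0,0,0],
    [0,0,0],
    [0,0,0],
    [0,0,0],
  ],
)

```text
clock: 45.8
ee_pos: [0.433, -0.364, 0.0749]
ee_rot: [3.137, -0.003, 0.408]
contact_force: [0.8, -0.2, -0.6]
gripper_width: 0.495
finger_force: 30.0
```

Call:
jog_arm(
  travel=[
    [6.9,44.8,0],
    [6.9,44.8,0],
    [6.9,44.8,0],
    [6.9,44.8,0],
    [6.9,44.8,0],
  ],
  rot=[
    [0,0,-2.9],
    [0,0,-2.9],
    [0,0,-2.9],
    [0,0,-2.9],
    [0,0,-2.9],
  ],
)

```text
clock: 46.42
ee_pos: [0.4652, -0.137, 0.0712]
ee_rot: [-3.141, 0.001, 0.154]
contact_force: [1.2, 0.8, -1.5]
gripper_width: 0.496
finger_force: 30.0
```

Call:
jog_arm(
  travel=[
    [6.9,44.8,0],
    [6.9,44.8,0],
    [6.9,44.8,0],
    [6.9,44.8,0],
    [7.1,44.8,0],
  ],
  rot=[
    [0,0,-2.8],
    [0,0,-2.8],
    [0,0,-2.8],
    [0,0,-2.8],
    [0,0,-2.8],
  ],
)

```text
clock: 47.05
ee_pos: [0.4999, 0.0867, 0.0712]
ee_rot: [3.141, 0.001, -0.091]
contact_force: [0.2, -0.4, -0.2]
gripper_width: 0.499
finger_force: 30.0
```

Call:
jog_arm(
  travel=[
    [0,0,-40],
    [0,0,-35],
    [0,0,-12],
    [0,0,-4],
    [0,0,-3.5],
  ],
  rot=[
    [0,0,0],
    [0,0,0],
    [0,0,0],
    [0,0,0],
    [0,0,0],
  ],
)

```text
clock: 47.68
ee_pos: [0.5012, 0.0853, -0.0218]
ee_rot: [-3.141, -0.001, -0.09]
contact_force: [1.0, 0.4, -1.6]
gripper_width: 0.498
finger_force: 30.0
```

Call:
jog_arm(
  travel=[
    [0,0,0],
    [0,0,0],
  ],
  rot=[
    [0,0,0],
    [0,0,0],
  ],
)

```text
clock: 47.92
ee_pos: [0.501, 0.0855, -0.0217]
ee_rot: [-3.141, -0.001, -0.089]
contact_force: [-0.3, 0.2, 0.4]
gripper_width: 0.498
finger_force: 30.0
```

Call:
jog_arm(
  travel=[
    [0,0,0],
    [0,0,0],
    [0,0,20],
    [0,0,40],
    [0,0,40],
  ],
  rot=[
    [0,0,0],
    [0,0,0],
    [0,0,0],
    [0,0,0],
    [0,0,0],
  ],
  hand=0.6,
)

```text
clock: 48.55
ee_pos: [0.5002, 0.0852, 0.0787]
ee_rot: [3.141, 0.001, -0.089]
contact_force: [0.1, -0.4, -0.4]
gripper_width: 0.595
finger_force: 0.0
```

Call:
jog_arm(
  travel=[
    [-15,-10,40],
    [-15,-10,40],
    [-15,-10,30],
    [0,0,0],
    [0,0,0],
  ],
  rot=[
    [0,0,0],
    [0,0,0],
    [0,0,0],
    [0,0,0],
    [0,0,0],
  ],
)

```text
clock: 49.18
ee_pos: [0.4554, 0.0558, 0.1873]
ee_rot: [-3.141, 0.0, -0.089]
contact_force: [0.7, 0.5, -0.2]
gripper_width: 0.602
finger_force: 0.0
```

```bash
python3 - <<'E'
from an import *
p,d,c=snap('wrist','tray'); W=cloud(d,c); an(W,p)
E
```

```text
plate 593 px [325 222  13  48] med [426.6  48.   70.7] z97 72.0 rect [424.6  48.3] [10.3 40. ] 85.5
brushhandle 1458 px [ 0 23 57 34] med [609.9 270.8  48.6] z97 51.3 rect [613.9 276.7] [24.1 45.6] 3.6
rim 4344 px [212  13 241 188] med [565.7  34.4  26.7] z97 28.4 rect [533.4  38. ] [197.1 156.3] 84.8
```

View pics/tray.png

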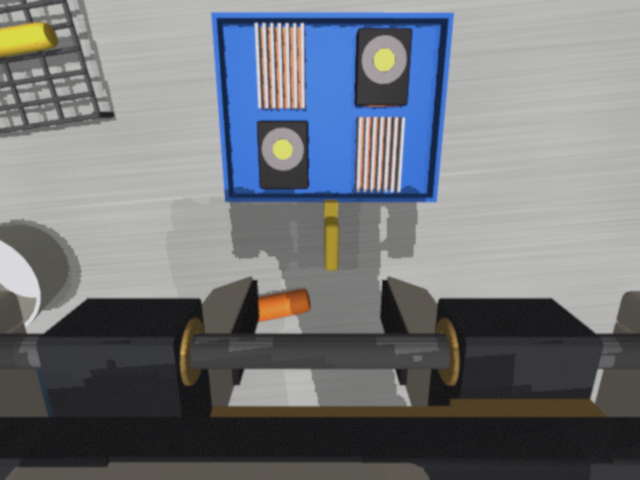

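All four parts lie in the tray: sinks at (280,65) and (380,153), fans at (384,65) and (283,152). The plate is at (332,235). Gripping the plate.

Call:
jog_arm(
  travel=[
    [-16,-4,-40],
    [-15,-3.4,-40],
    [0,0,-45],
    [0,0,-40],
    [0,0,-17],
  ],
  rot=[
    [0,0,0],
    [0,0,0],
    [0,0,0],
    [0,0,0],
    [0,0,0],
  ],
  hand=0.45,
)

```text
clock: 49.85
ee_pos: [0.4226, 0.0474, 0.0026]
ee_rot: [3.139, 0.004, -0.089]
contact_force: [0.2, 0.3, -0.6]
gripper_width: 0.45
finger_force: 0.0
```

Call:
jog_arm(
  travel=[
    [0,0,0],
    [0,0,0],
    [0,0,0],
    [0,0,0],
    [0,0,0],
  ],
  rot=[
    [0,0,0],
    [0,0,0],
    [0,0,0],
    [0,0,0],
    [0,0,0],
  ],
  hand=0,
  grip_force=50,
)

```text
clock: 50.48
ee_pos: [0.4252, 0.0482, 0.0063]
ee_rot: [-3.141, -0.001, -0.089]
contact_force: [-0.9, 0.6, 6.8]
gripper_width: 0.128
finger_force: 50.0
```

Call:
jog_arm(
  travel=[
    [9,-1.6,0],
    [9,-1.6,0],
    [9,-1.6,0],
    [9,-1.6,0],
    [9,-1.6,0],
  ],
  rot=[
    [0,0,1.1],
    [0,0,1.1],
    [0,0,1.1],
    [0,0,1.1],
    [0,0,1.1],
  ],
)

```text
clock: 51.1
ee_pos: [0.4602, 0.0398, 0.0054]
ee_rot: [-3.14, 0.015, 0.007]
contact_force: [-16.3, -1.1, 18.9]
gripper_width: 0.126
finger_force: 49.9
```

Call:
jog_arm(
  travel=[
    [9,-1.6,0],
    [9,-1.6,0],
    [9,-1.6,0],
    [0,0,0],
    [0,0,0],
  ],
  rot=[
    [0,0,1.1],
    [0,0,1.1],
    [0,0,0.9],
    [0,0,0],
    [0,0,0],
  ],
)

```text
clock: 51.72
ee_pos: [0.496, 0.0351, 0.0054]
ee_rot: [3.141, 0.001, 0.061]
contact_force: [0.5, -0.7, -5.9]
gripper_width: 0.128
finger_force: 49.9
```

```bash
python3 - <<'E'
from an import *
o=sensors.observe(); print(o['ee_pos'].round(4),o['ee_rot'].round(4))
for cam in ['wrist','side','scene']:
    p,d,c=snap(cam); W=cloud(d,c); print(cam); an(W,p)
    if cam=='wrist':
        z=W[...,2]; m=(z>.08)&(z<.09); q=W[m]*1000
        e=[(y,np.percentile(q[abs(q[:,1]-y)<5][:,0],1)) for y in range(-80,190,20) if (abs(q[:,1]-y)<5).sum()>30]
        print(np.round(e,1).tolist())
E
```

```text
[0.496  0.0351 0.0054] [3.1415e+00 1.0000e-03 6.0800e-02]
wrist
plate 1691 px [303 278  33  56] med [507.3  35.7  70.4] z97 71.9 rect [504.8  35.8] [19.5 12.5] 3.4
brushhandle 1217 px [307 226  26  50] med [519.1  36.4  41.3] z97 53.6 rect [519.6  36.3] [14.8 11. ] 3.4
rim 12198 px [ 70   0 503 229] med [551.7  34.7  26.7] z97 28.5 rect [572.   39.2] [ 95.6 198.7] 3.4
dryertop 187 px [288 317  16  17] med [505.5  43.7  81.8] z97 87.1 rect [504.8  42.9] [8.1 3.1] 45.6
[[40.0, 485.3]]
side
lock 38 px [276 205   7   7] med [702.1 -76.  122.5] z97 127.4 rect [702.4 -77.7] [17.2 20.8] 81.3
ferrule 225 px [205 334  21  19] med [600.4 359.4  48.5] z97 52.1 rect [602.9 358. ] [39.5 34.8] 4.2
plate 178 px [161 404  35  25] med [523.7 557.5  70.1] z97 79.5 rect [534.2 552.5] [71.5 30.4] 54.9
brushhandle 294 px [166 412  34  26] med [521.3 553.7  33.3] z97 53.5 rect [531.4 552.3] [68.2 23.9] 57.6
rim 247 px [246 239  61  63] med [631.2 127.9  24.6] z97 28.5 rect [601.5  43.8] [159.4 198.6] 3.6
dryertop 4560 px [173 196 114  83] med [785.7  70.5  83.9] z97 88.1 rect [787.   53.3] [205.6 302.8] 2.9
scene
lock 63 px [344 287  11   9] med [712.5 -86.7 124.5] z97 128.6 rect [709.9 -84.4] [24.1 20.8] 7.1
ferrule 78 px [401 213  15  11] med [614.4 354.7  48.8] z97 53.3 rect [611.4 354.2] [38.4 38.5] 86.6
plate 145 px [166 369  28  18] med [ 572.1 -540.1   71. ] z97 79.3 rect [ 566.8 -537.6] [66.1 24.2] 67.3
brushhandle 231 px [169 378  26  19] med [ 572.8 -543.3   32.7] z97 53.0 rect [ 567.1 -541.4] [58.7 17.4] 62.8
rim 115 px [308 263  34  36] med [579.3 -55.8  24.6] z97 29.9 rect [578.2 -46.7] [ 65.2 149. ] 62.9
dryertop 5597 px [341 245 117  96] med [801.3  34.7  84.9] z97 89.4 rect [790.7  46.8] [203.6 312.5] 2.8
```

Call:
jog_arm(
  travel=[
    [20,1.8,0],
    [20,1.4,0],
    [20,1.2,0],
    [20,1.2,0],
    [20,1.2,0],
  ],
  rot=[
    [0,0,0],
    [0,0,0],
    [0,0,0],
    [0,0,0],
    [0,0,0],
  ],
)

```text
clock: 52.5
ee_pos: [0.5967, 0.0422, 0.0055]
ee_rot: [-3.142, 0.001, 0.061]
contact_force: [-0.1, 0.2, -5.4]
gripper_width: 0.129
finger_force: 50.0
```

Call:
jog_arm(
  travel=[
    [15,0.9,0],
    [15,0.9,0],
    [15,0.9,0],
    [10,0.6,0],
    [0,0,0],
  ],
  rot=[
    [0,0,0],
    [0,0,0],
    [0,0,0],
    [0,0,0],
    [0,0,0],
  ],
)

```text
clock: 53.12
ee_pos: [0.6518, 0.0454, 0.0054]
ee_rot: [3.141, -0.0, 0.061]
contact_force: [-0.4, -0.2, -5.1]
gripper_width: 0.129
finger_force: 50.0
```

Call:
jog_arm(
  travel=[
    [8,0.5,0],
    [6,0.4,0],
    [5,0.3,0],
    [3,0.2,0],
    [0,0,0],
  ],
  rot=[
    [0,0,0],
    [0,0,0],
    [0,0,0],
    [0,0,0],
    [0,0,0],
  ],
)

```text
clock: 53.75
ee_pos: [0.6736, 0.0466, 0.0055]
ee_rot: [3.141, 0.0, 0.061]
contact_force: [0.0, 0.3, -6.0]
gripper_width: 0.125
finger_force: 50.0
```

Call:
jog_arm(
  travel=[
    [2,0.1,0],
    [2,0.1,0],
    [0,0,0],
  ],
  rot=[
    [0,0,0],
    [0,0,0],
    [0,0,0],
  ],
)

```text
clock: 54.12
ee_pos: [0.6759, 0.0468, 0.0054]
ee_rot: [-3.141, 0.003, 0.061]
contact_force: [-6.3, -0.4, -2.6]
gripper_width: 0.131
finger_force: 50.0
```

Call:
jog_arm(
  travel=[
    [2,0.1,0],
    [0,0,0],
    [0,0,0],
  ],
  rot=[
    [0,0,0],
    [0,0,0],
    [0,0,0],
  ],
)

```text
clock: 54.5
ee_pos: [0.6758, 0.0468, 0.0054]
ee_rot: [-3.141, 0.007, 0.061]
contact_force: [-14.3, 0.3, 5.0]
gripper_width: 0.13
finger_force: 50.0
```

Call:
jog_arm(
  travel=[
    [-2,0,0],
    [0,0,0],
    [0,0,0],
    [0,0,0],
  ],
  rot=[
    [0,0,0],
    [0,0,0],
    [0,0,0],
    [0,0,0],
  ],
  hand=0.4,
)

```text
clock: 55.0
ee_pos: [0.6781, 0.047, 0.0059]
ee_rot: [3.142, -0.001, 0.061]
contact_force: [0.2, 0.1, -0.1]
gripper_width: 0.4
finger_force: 0.0
```

Call:
jog_arm(
  travel=[
    [0,0,20],
    [0,0,40],
    [0,0,40],
    [0,0,40],
    [0,0,0],
  ],
  rot=[
    [0,0,0],
    [0,0,0],
    [0,0,0],
    [0,0,0],
    [0,0,0],
  ],
)

```text
clock: 55.62
ee_pos: [0.6803, 0.0467, 0.1511]
ee_rot: [-3.141, -0.008, 0.061]
contact_force: [-0.4, -0.1, 0.6]
gripper_width: 0.402
finger_force: 0.0
```

```bash
python3 - <<'E'
from an import *
o=sensors.observe(); print(o['ee_pos'].round(4),o['ee_rot'].round(4))
p,d,c=snap('wrist','home'); W=cloud(d,c); W[330:]=np.nan; an(W,p)
p2,_,_=snap('side')
cv2.imwrite('pics/home2.png',np.hstack([cv2.resize(p[:,:,::-1],(400,300)),cv2.resize(p2[180:300,160:320,::-1],(400,300),interpolation=3)]))
E
```

```text
[0.6803 0.0467 0.1511] [-3.1412 -0.008   0.0607]
lock 1592 px [514 197  44  44] med [708.8 -78.5 127.4] z97 129.1 rect [707.5 -80.9] [24.5 18.5] 1.8
plate 738 px [312 207  14  54] med [675.1  46.7  70.8] z97 72.2 rect [673.7  46.7] [40.5  9.9] 3.5
brushhandle 1574 px [  0 267  74  24] med [615.1 279.2  48.7] z97 51.3 rect [612.3 283.2] [18.7 59.3] 3.5
dryertop 95200 px [ 70   0 501 227] med [767.3  48.   86.2] z97 88.3 rect [755.7  45.8] [139.4 312.2] 3.2
```

View pics/home2.png

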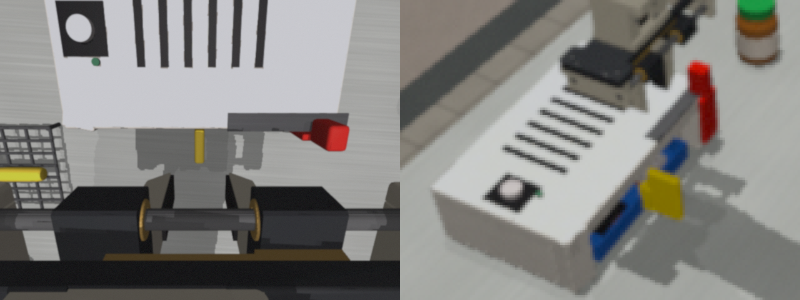

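The tray is home with its plate at (199,147), and the lock grip is at (330,135). Gripping the lock to close it.

Call:
jog_arm(
  travel=[
    [10,-43,5],
    [10,-43,0],
    [10,-43,0],
    [0,0,-30],
    [0,0,-30],
  ],
  rot=[
    [0,0,0],
    [0,0,0],
    [0,0,0],
    [0,0,0],
    [0,0,0],
  ],
  hand=0.55,
)

```text
clock: 56.35
ee_pos: [0.7069, -0.083, 0.089]
ee_rot: [3.142, 0.001, 0.059]
contact_force: [0.3, 1.9, 0.2]
gripper_width: 0.55
finger_force: 0.0
```

Call:
jog_arm(
  travel=[
    [0,0,-20],
    [0,0,-5],
    [0,0,0],
  ],
  rot=[
    [0,0,0],
    [0,0,0],
    [0,0,0],
  ],
)

```text
clock: 56.72
ee_pos: [0.7077, -0.082, 0.0659]
ee_rot: [3.141, -0.0, 0.061]
contact_force: [0.6, 0.9, -0.5]
gripper_width: 0.549
finger_force: 0.0
```

Call:
jog_arm(
  travel=[
    [0,0,0],
    [0,0,0],
    [0,0,0],
    [0,0,0],
    [0,0,0],
  ],
  rot=[
    [0,0,0],
    [0,0,0],
    [0,0,0],
    [0,0,0],
    [0,0,0],
  ],
  hand=0,
  grip_force=20,
)

```text
clock: 57.35
ee_pos: [0.7077, -0.0821, 0.066]
ee_rot: [3.142, -0.0, 0.061]
contact_force: [-0.9, -0.6, 3.4]
gripper_width: 0.214
finger_force: 20.0
```

Call:
jog_arm(
  travel=[
    [-0.8,14,0],
    [-0.8,14,0],
    [-0.8,14,0],
    [-0.8,14,0],
    [-0.7,11,0],
  ],
  rot=[
    [0,0,0],
    [0,0,0],
    [0,0,0],
    [0,0,0],
    [0,0,0],
  ],
)

```text
clock: 57.98
ee_pos: [0.7036, -0.0132, 0.066]
ee_rot: [-3.141, -0.0, 0.062]
contact_force: [-1.0, -2.3, 4.3]
gripper_width: 0.219
finger_force: 20.0
```

Call:
jog_arm(
  travel=[
    [-0.2,4,0],
    [-0.1,3,0],
    [-0.1,2,0],
    [0,0,0],
    [0,0,0],
  ],
  rot=[
    [0,0,0],
    [0,0,0],
    [0,0,0],
    [0,0,0],
    [0,0,0],
  ],
)

```text
clock: 58.6
ee_pos: [0.7035, -0.0122, 0.066]
ee_rot: [3.134, -0.001, 0.057]
contact_force: [1.6, -17.0, 0.4]
gripper_width: 0.214
finger_force: 20.0
```

Call:
jog_arm(
  travel=[
    [0,-6,0],
    [0,0,0],
    [0,0,0],
    [0,0,0],
    [0,0,0],
  ],
  rot=[
    [0,0,0],
    [0,0,0],
    [0,0,0],
    [0,0,0],
    [0,0,0],
  ],
  hand=0.5,
)

```text
clock: 59.22
ee_pos: [0.7032, -0.0115, 0.0656]
ee_rot: [-3.141, 0.0, 0.062]
contact_force: [-0.3, -0.6, -0.2]
gripper_width: 0.496
finger_force: 0.0
```

Call:
jog_arm(
  travel=[
    [0,0,20],
    [0,0,40],
    [-20,0,40],
    [-20,0,40],
    [0,0,0],
  ],
  rot=[
    [0,0,0],
    [0,0,0],
    [0,0,0],
    [0,0,0],
    [0,0,0],
  ],
)

```text
clock: 59.85
ee_pos: [0.6646, -0.0128, 0.2113]
ee_rot: [-3.141, -0.008, 0.06]
contact_force: [0.5, -0.3, -0.4]
gripper_width: 0.501
finger_force: 0.0
```

```bash
python3 - <<'E'
from an import *
p,d,c=snap('wrist','end'); W=cloud(d,c); W[330:]=np.nan; an(W,p)
p2,d2,c2=snap('side'); an(cloud(d2,c2),p2)
cv2.imwrite('pics/end2.png',np.hstack([cv2.resize(p[:,:,::-1],(400,300)),cv2.resize(p2[150:450,140:540,::-1],(400,300))]))
E
```

```text
lock 894 px [309 155  27  36] med [704.  -12.4 127.6] z97 129.2 rect [703.3 -12.7] [24.5 19. ] 3.2
plate 637 px [247 170  16  47] med [674.8  45.   70.5] z97 72.3 rect [673.7  45.7] [40.5 11.7] 4.0
brushhandle 856 px [  0 227  49  19] med [614.8 271.   48.7] z97 51.4 rect [613.1 275. ] [17.4 43.5] 3.2
dryertop 63644 px [ 38   0 409 171] med [763.8  47.4  86.2] z97 88.3 rect [758.9  46.4] [124.6 312.1] 3.4
lock 44 px [263 219   9   7] med [697.2  -6.7 122.6] z97 127.1 rect [697.5  -8.9] [17.3 21.4] 89.2
ferrule 223 px [205 334  21  20] med [600.6 358.8  48.5] z97 52.2 rect [603.4 357.5] [39.8 36.3] 4.7
plate 183 px [161 404  35  25] med [522.4 556.1  70.5] z97 79.1 rect [533.7 552.5] [71.3 29.4] 55.2
brushhandle 293 px [166 412  34  26] med [521.4 553.2  34.5] z97 53.4 rect [530.9 551.7] [67.6 24.6] 60.4
rim 58 px [237 259  19  22] med [700.3 111.1  23.3] z97 28.2 rect [703.3 105.9] [12.2 87.9] 3.3
dryertop 4496 px [173 196 113  82] med [787.   72.4  83.9] z97 88.1 rect [786.5  48.5] [207.1 315. ] 3.0
```

View pics/end2.png

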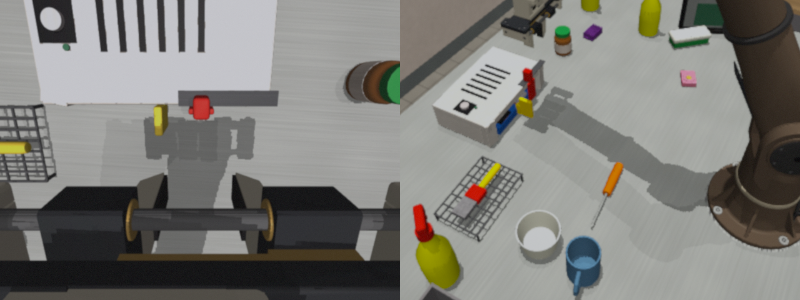

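The last view shows the lock closed at (201,107), the tray plate at (160,118), the brush on the rack at (478,190) and the pot upright at (540,237). Handing in.

```bash
python3 -c "
from workcell import order
print(order.hand_in())"
```

```text
the job is handed in; nothing more can be done
None
```

I handed the job in at about 60 s. By my final camera checks every step was met: the lock was opened, the brush dipped and laid flat on the rack, all four parts put in the tray, the tray pushed against its back stop, and the lock closed to its end stop. The hand-in call returned no verdict.

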